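Pack a brick sample and seal the dry box

TASK

Set the brick sample into the empty nest of the dry box, lay the lid loosely on top, let go of it, and then press the lid down on its gasket one corner at a time and crosswise (any corner first, then the one diagonally opposite, then the other two) until it lies flat and fully home on the rim all round. Push each corner firmly until you feel it go hard, but never load the lid with more than about 60 N, and leave the other samples and tools where they are.

Things in the scene. Friction and masses are not known exactly. Their poses are not given: they have to be found in the camera images.
- box: The dry box: open grey case, 136 (its x) by 180 (its y) by 70 mm high outside, fixed to the table. Origin at the centre of its underside, z up. Walls 10 mm thick; the rim is 70 mm above the table. Inside, a white insert (top at 33 mm) holds two small stones at the +y end and one empty rectangular nest.
- nest (a point): Centre of the floor of the empty nest in the box, 20 mm above the table. The nest is 51 mm (box x) by 101 mm (box y) and 13 mm deep; axes as the box. Between the insert's top and the rim there is free room for fingers: at the nest's middle the box is 116 mm wide inside along box x.
- sample: The brick sample to pack: plain ochre block, 46 (its x) by 96 (its y) by 40 mm high, 0.33 kg; origin at the centre of its underside. It fits the nest either way round, its y along the box's y, and then stands 27 mm proud of the insert and 10 mm below the rim.
- lid: The loose grey lid, 153 (its x) by 197 (its y) by 32 mm plus grip, 0.32 kg, lying top up. Origin at the centre of the lower edge of its skirt. The skirt, 26 mm deep and 5 mm thick, goes round the outside of the box with 3.5 mm play a side, either way round. Fully home, the underside lies on the rim, the origin 44 mm above the box's; loosely laid on it stands 5 to 8 mm higher and rocks.
- lid_grip (a point): Centre of the top of the lid's grip, 68 mm above the lid's origin. The grip is an upright black block in the middle of the lid, 16 mm (lid x) by 80 mm (lid y), rising 36 mm from the lid's top face.
- lid_boss (a point): Top centre of one of the four round bosses that mark where to press, one at each lid corner: 28 mm across, 3 mm high, at x = +-54 and y = +-74 mm, 35 mm above the lid's origin (this one: +x +y). With the lid home their tops are 79 mm above the table.
- gasket_nl (a joint): How far the rubber gasket corner at the box's -x +y corner has been pressed down, in m: at the start 0 to 0.002 (standing 8 to 6 mm proud of the rim), 0.008 = flush with the rim. It sits under the lid corner, yields at about 12 to 14 N and stays where it was pushed; when the lid meets the rim it becomes hard (while the lid is still aslant, at 0.0065 to 0.007). All four together need over 50 N.
- gasket_nr (a joint): How far the rubber gasket corner at the box's -x -y corner has been pressed down, in m: at the start 0 to 0.002 (standing 8 to 6 mm proud of the rim), 0.008 = flush with the rim. It sits under the lid corner, yields at about 12 to 14 N and stays where it was pushed; when the lid meets the rim it becomes hard (while the lid is still aslant, at 0.0065 to 0.007). All four together need over 50 N.
- gasket_fl (a joint): How far the rubber gasket corner at the box's +x +y corner has been pressed down, in m: at the start 0 to 0.002 (standing 8 to 6 mm proud of the rim), 0.008 = flush with the rim. It sits under the lid corner, yields at about 12 to 14 N and stays where it was pushed; when the lid meets the rim it becomes hard (while the lid is still aslant, at 0.0065 to 0.007). All four together need over 50 N.
- gasket_fr (a joint): How far the rubber gasket corner at the box's +x -y corner has been pressed down, in m: at the start 0 to 0.002 (standing 8 to 6 mm proud of the rim), 0.008 = flush with the rim. It sits under the lid corner, yields at about 12 to 14 N and stays where it was pushed; when the lid meets the rim it becomes hard (while the lid is still aslant, at 0.0065 to 0.007). All four together need over 50 N.
- half: Bystander, leave alone: square ochre brick piece, 62 x 62 x 38 mm; origin at the centre of its underside.
- slab: Bystander, leave alone: brown slab, 75 x 140 x 32 mm; origin at the centre of its underside.
- stone: Bystander, leave alone: dark round stone, about 72 mm across, 42 mm high; origin at the centre of its underside.
- meter: Bystander, leave alone: black hand meter, 100 x 52 x 34 mm; origin at the centre of its underside.
- tweezers: Bystander, leave alone: steel tweezers lying flat, 130 mm long; origin at the centre of its underside.
- brick: Bystander, leave alone: large brown brick, 75 x 160 x 50 mm; origin at the centre of its underside.
- jar: Bystander, leave alone: jar, 60 mm across, 75 mm high; origin at the centre of its underside.

How it is judged:
By the outcome, as a careful person would: the job done as asked, in the order asked, and still so for the second after the job is handed in, with the robot touching nothing.
It also fails if it takes over 72 s, if anything falls off the work surface, if the arm or the gripper's body presses on something with over 40 N, if the wrist force passes 120 N, or if a joint passes its speed limit or range.

ROBOT

A 6-joint arm with a two-finger parallel gripper is mounted at the origin on the work surface. World frame = base frame: x ahead of the robot, y to its left, z up, the work surface at z = 0. Lengths are in mm, angles in rad, forces in N, time in s.
With the tool pointing down it reaches from about 275 to 750 mm from the base axis. Payload 10.2 kg.
Tool frame: the origin (TCP) lies on the front face of the gripper's body, between the roots of the fingers; the fingertips stand 73 mm ahead of it and the grasp point (between the pads) lies ctrl.grip_depth ahead of it (ctrl.grip_depth is the distance from the TCP to the grasp point, in mm); z points along the fingers, y is the direction in which the jaws open and shut (so a half turn about z gives the same grasp; the last joint's range is limited). The gripper opens to 85 mm and grips with 20 to 120 N. Pads are 22 mm wide; open, the fingers measure 114 mm over their backs; the gripper's body (76 mm by 85 mm) begins 54 mm behind the grasp point. The pads swing forward as they close: fully open they stand 13 mm farther back than shut.
Start: joints at [0.913, 0.313, 1.498, -0, 1.331, -0.223], TCP at [221.159, 476.152, 303.894] pointing down, gripper open.
Joint ranges: [-2.94, 2.94], [-0.97, 2.17], [0.19, 2.56], [-1.23, 4.37], [0.02, 3.11], [-2.88, 2.88]. Speed limits (rad/s): [2.39, 2.39, 3.01, 3.14, 3.14, 3.14].

INTERFACE

Orientations are given as a unit quaternion [w, x, y, z].
In Python, from rig import readout, capture, ctrl, nets gives the robot as it stands. The module is installed in compiled form; this text tells all that it offers.
- The arm moves only by the tool apply_moves, never from a script. Its argument "targets" is a list of rows, each a list of 4 numbers: the shift along the tool's x, y, z in cm, then the turn about the tool's z in degrees. A call has 1 to 8 rows; each row shifts and turns the commanded pose from where the row before left it, along the tool's axes as they then stand; what a row does not reach is not made up. A row lasts 1/10 s, in which the tool goes at most 50 mm and 8.59 degrees, less where a joint would pass 70% of its speed; a pose out of reach is approached as far as the arm can. A call with a gripper value outside its range is refused whole. "grip" is the finger opening in cm, from 0 to 8.54, set as the call begins (left out, the last holds). The fingers move at their own pace and stop on an object; "force" is the grip in N (left out, the last holds). Time passes only in rows, so rows that do not move let the fingers close. It gives the time, the measured TCP pose, the force and the opening at its end, in the units of the state.
- readout.sense(): the state, without advancing time (a new reading comes with each control period).
- capture(name): name is "scene" or "top"; returns a dict with "img" (384x512x3 uint8, red, green, blue), "fov_y" (degrees; the focal length in pixels is half the picture's height over the tangent of half this angle, whatever the lens; pixels are square), "cx", "cy" (the principal point, pixels), "eye" and "rotation" of the camera in the world. Camera axes: x right, y down, z forward; pixel columns grow to the right and rows downward; lengths in mm; the calibration is good to about 2 mm. A picture is of the moment at which its call begins. There is no depth.
- ctrl.finish_job(): hands the job in, once; it reports no verdict.
Trained networks look in the newest picture that a camera, given by its name, has taken for a name from the list of things; names that differ only in an ending like _2 or _b are one class to them, and where a whole thing is asked for, a point or a joint stands for the part that bears it (a point fixed in the world has none). Each returns a list of dicts, best first, with "score" (0 to 1); they miss things now and then, are a little off and sometimes report something else, mostly with a low value. They report only what shows in the picture. A call takes as long as a camera call.
- nets.boxes_of(camera, target): "location" ([column, row] as shares, 0 to 1, of the picture: columns of its width, rows of its height, amid what is visible of it).
The state is a dict: "time_s": time; "joints": joint angles; "dq": joint speeds; "tau": joint torques, N m; "eef_pos": TCP position; "ee_rot": TCP orientation; "force": force on the tool from outside, world axes, zero at the start; "wrist_torque": the same for the moment, N m; "grip_width": opening from 0.0 (shut) to 1.0 (fully open).
Only numpy, scipy, OpenCV 4.12 (cv2) and the standard library are available. Lean on these libraries where they do the work, as an engineer would, in place of code of your own. Each camera call takes 0.05 s, during which the arm holds its last target.

## Working session

There is one attempt and no reset: what is moved stays moved. The work goes in short steps, Python scripts to look and compute and a tool call to move; the robot and the scene stay as the last step left them, time stands still between calls to the robot, and variables do not carry over. Pictures are saved under pics/ and viewed, and the job is handed in when it is done.

Besides the shell and the picture viewer there is one more tool, called as name(argument=value, ...), one argument or row to a line, values as JSON. apply_moves: Moves the arm, as the interface text tells. Its arguments: {"type":"object","properties":{"targets":{"type":"array"},"grip":{"type":"number"},"force":{"type":"number"}},"required":["targets"]}

```bash
mkdir -p pics; python3 - <<'E'
from rig import readout, capture, ctrl, nets
import cv2, pickle
print(readout.sense(), ctrl.grip_depth)
for n in ("scene","top"):
    c=capture(n); cv2.imwrite(f"pics/{n}0.png",c["img"][:,:,::-1]); 
    print(n,{k:c[k] for k in c if k!="img"})
    pickle.dump(c,open(f"{n}0.pkl","wb"))
    for t in ("box","nest","sample","lid","lid_grip","lid_boss"):
        print(t,[(round(d["score"],2),round(d["location"][0]*512,1),round(d["location"][1]*384,1)) for d in nets.boxes_of(n,t)][:4])
E
```

```text
{'time_s': 0.0, 'joints': array([ 9.12577830e-01,  3.13475641e-01,  1.49843699e+00,  1.51134581e-05,
        1.33100449e+00, -2.23362638e-01]), 'dq': array([ 5.16329634e-06,  2.71697495e-04,  3.29189785e-04, -1.25986740e-03,
       -1.18004472e-03, -8.81737395e-04]), 'tau': array([-1.89510814e-03, -4.12266862e+01, -2.59742725e+01, -3.02920589e-04,
        4.17199277e-03, -1.86236605e-06]), 'eef_pos': array([221.0603556 , 476.01075244, 303.32192859]), 'ee_rot': array([-2.89184165e-04,  2.15720536e-01,  9.76454920e-01, -5.95805303e-04]), 'force': array([-0.43201714,  0.77635237,  0.27850629]), 'wrist_torque': array([-0.00492198, -0.02742329,  0.03874456]), 'grip_width': 0.9973684796317464} 53.900000000000006
scene {'fov_y': 48.24652543255897, 'cx': 257.81206829762743, 'cy': 198.3332602601431, 'eye': array([1507.62460316,  276.35492898,  687.51223288]), 'rotation': array([-0.27978867,  0.53749729,  0.69625951, -0.38475662])}
box [(0.85, 319.8, 202.1)]
nest [(0.76, 319.4, 200.7)]
sample [(0.77, 228.1, 233.4)]
lid [(0.8, 199.9, 192.5), (0.57, 155.2, 165.7)]
lid_grip [(0.66, 197.5, 190.4)]
lid_boss [(0.88, 199.0, 192.2), (0.34, 354.4, 182.2)]
top {'fov_y': 50.770956026299125, 'cx': 261.7623253057823, 'cy': 193.10552958582457, 'eye': array([ 437.36418448,    7.86922832, 1116.01226124]), 'rotation': array([ 0.05671005, -0.69922712,  0.711031  , -0.04796156])}
box [(0.76, 206.2, 221.3)]
nest [(0.64, 206.8, 219.4), (0.32, 418.6, 254.0)]
sample [(0.58, 339.3, 220.8), (0.56, 280.7, 154.6)]
lid [(0.87, 339.7, 219.4)]
lid_grip [(0.8, 335.8, 223.1), (0.44, 123.6, 259.6)]
lid_boss [(0.67, 337.6, 221.6)]
```

```bash
python3 -c "
import cv2
for n in ('scene','top'):
    i=cv2.imread(f'pics/{n}0.png'); cv2.imwrite(f'pics/{n}0b.png',cv2.resize(i,(800,600),interpolation=cv2.INTER_CUBIC))"
```

```text
(no output)
```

View pics/top0b.png

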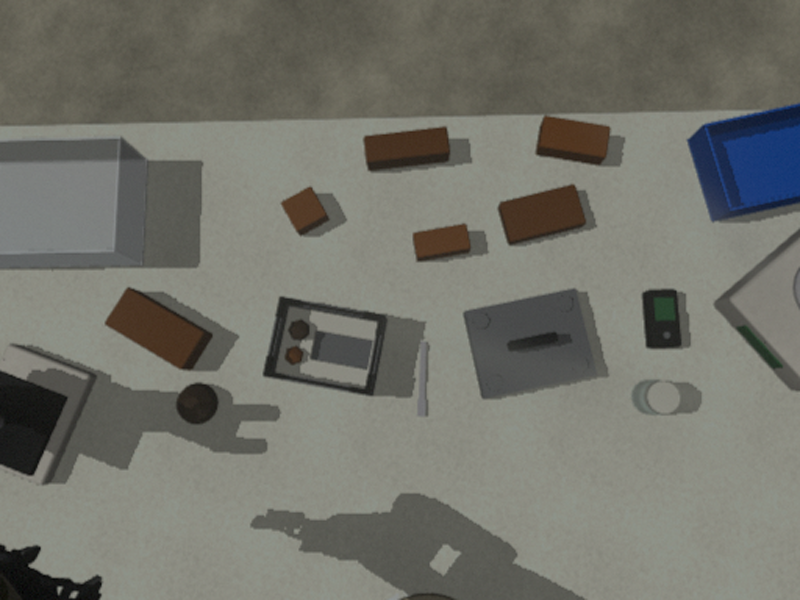

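View pics/scene0b.png

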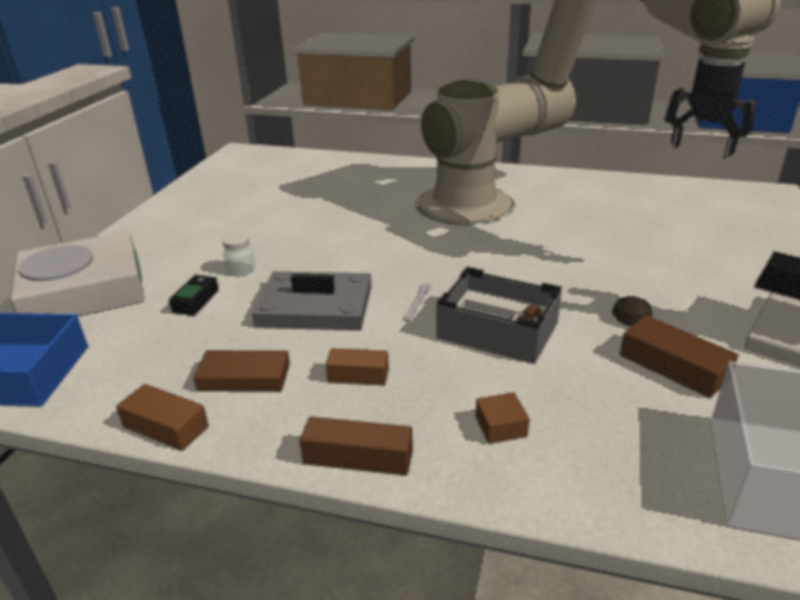

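The top view shows the box at about (206,221), the lid at (340,220) and the small sample at (283,155), all in 512-pixel coordinates. I'll zoom in to pick corners.

```bash
cat > h.py <<'E'
import numpy as np, cv2, pickle
from scipy.spatial.transform import Rotation as R
def load(n): return pickle.load(open(n+".pkl","rb"))
def f_of(c): return c["img"].shape[0]/2/np.tan(np.radians(c["fov_y"]/2))
def rot(c):
    q=c["rotation"]; return R.from_quat([q[1],q[2],q[3],q[0]]).as_matrix()
def proj(c,P):
    p=(np.atleast_2d(P)-c["eye"])@rot(c)
    return np.c_[p[:,0]/p[:,2],p[:,1]/p[:,2]]*f_of(c)+[c["cx"],c["cy"]]
def ray(c,uv,z):
    uv=np.atleast_2d(uv); d=np.c_[(uv-[c["cx"],c["cy"]])/f_of(c),np.ones(len(uv))]@rot(c).T
    return c["eye"]+d*((z-c["eye"][2])/d[:,2])[:,None]
def crop(n,out,x0,y0,x1,y1,s=6,src=None):
    c=load(n); i=c["img"] if src is None else src
    i=i[y0:y1,x0:x1,::-1]
    i=cv2.resize(i,None,fx=s,fy=s,interpolation=cv2.INTER_CUBIC)
    i=cv2.convertScaleAbs(i,alpha=1.6)
    for u in range(x0,x1):
        if u%10==0: cv2.putText(i,str(u),(int((u-x0+.5)*s),10),0,.35,(0,255,255),1); cv2.line(i,(int((u-x0+.5)*s),12),(int((u-x0+.5)*s),18),(0,255,255),1)
    for v in range(y0,y1):
        if v%10==0: cv2.putText(i,str(v),(0,int((v-y0+.5)*s)),0,.35,(0,255,255),1);cv2.line(i,(24,int((v-y0+.5)*s)),(30,int((v-y0+.5)*s)),(0,255,255),1)
    cv2.imwrite("pics/"+out,i)
E
python3 - <<'E'
from h import *
c=load("top0")
print(proj(c,[[221,476,304],[221,476,231]]),proj(load("scene0"),[[221,476,304],[221,476,231]]))
crop("top0","t_box.png",160,180,260,265,7)
crop("top0","t_lid.png",285,175,395,265,7)
crop("top0","t_smp.png",250,130,320,180,10)
E
```

```text
[[ 25.33585488 371.34378882]
 [ 45.92506212 361.31317101]] [[452.53699168  76.49638543]
 [446.85154396 101.61081005]]
```

View pics/t_box.png

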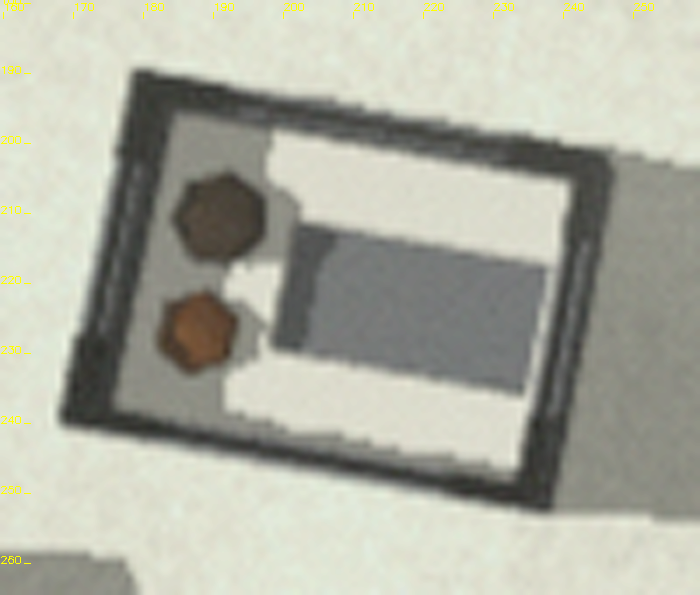

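View pics/t_lid.png

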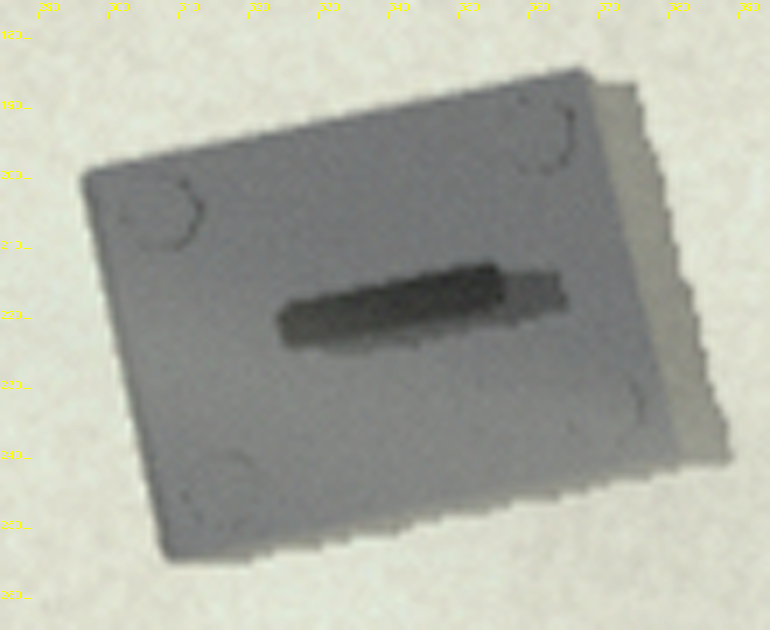

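View pics/t_smp.png

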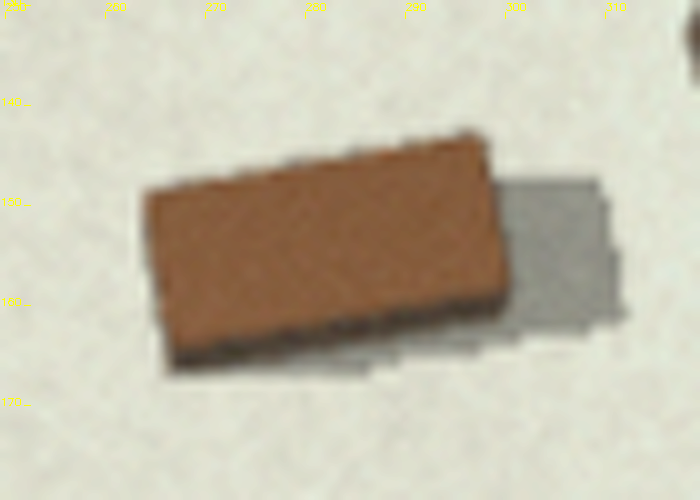

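```bash
cat >> h.py <<'E'
from scipy.optimize import least_squares
def corners(w,l,z): return np.array([[-w/2,-l/2,z],[w/2,-l/2,z],[w/2,l/2,z],[-w/2,l/2,z]])
def T(p,P):
    a=p[2]; M=np.array([[np.cos(a),-np.sin(a),0],[np.sin(a),np.cos(a),0],[0,0,1]])
    return np.asarray(P)@M.T+[p[0],p[1],p[3] if len(p)>3 else 0]
def fit(c,P,uv,p0):
    r=least_squares(lambda p:(proj(c,T(p,P))-uv).ravel(),p0)
    return r.x,np.abs(r.fun).max()
def wire(n,out,objs,x0,y0,x1,y1,s=6):
    c=load(n); i=cv2.resize(c["img"][y0:y1,x0:x1,::-1],None,fx=s,fy=s,interpolation=cv2.INTER_CUBIC)
    i=cv2.convertScaleAbs(i,alpha=1.6)
    for p,loops in objs:
        for L in loops:
            q=((proj(c,T(p,L))-[x0-.5,y0-.5])*s*8).astype(np.int32)
            cv2.polylines(i,[q.reshape(-1,1,2)],True,(0,255,0),1,cv2.LINE_AA,3)
    cv2.imwrite("pics/"+out,i)
def cub(w,l,z0,z1):
    b,t=corners(w,l,z0),corners(w,l,z1)
    return [b,t]+[np.array([b[k],t[k]]) for k in range(4)]
BOX=cub(136,180,0,70)+cub(51,101,20,33)[:2]
LID=cub(153,197,0,32)+cub(16,80,32,68)
SMP=cub(46,96,0,40)
E
python3 - <<'E'
from h import *
c=load("top0")
g=lambda L,x0,y0,s: np.array(L)/s+[x0-.5,y0-.5]
# which image direction is world?
print(ray(c,[[206,221],[340,220],[283,155]],[70,32,40][0]))
bx=g([(137,70),(610,155),(548,510),(62,420)],160,180,7)
ld=g([(83,175),(585,68),(680,460),(167,562)],285,175,7)
sm=g([(148,190),(480,132),(508,290),(175,348)],250,130,10)
for nm,uv,w,l,z in (("box",bx,136,180,70),("lid",ld,153,197,32),("smp",sm,46,96,40)):
    W=ray(c,uv,z); print(nm,W.round(1).tolist(),[np.linalg.norm(W[k]-W[(k+1)%4]).round(1) for k in range(4)])
    # image corner order TL,TR,BR,BL -> world: up=+x, left=+y
    P=corners(w,l,z)[[2,1,0,3]]
    p,e=fit(c,P,uv,[W[:,0].mean(),W[:,1].mean(),0]); print(p,e)
E
```

```text
[[ 523.06760557  165.30462799   70.        ]
 [ 519.82523523 -181.24895148   70.        ]
 [ 694.66173298  -38.25648701   70.        ]]
box [[607.0, 236.5, 70.0], [571.8, 59.4, 70.0], [441.3, 83.4, 70.0], [477.0, 262.3, 70.0]] [np.float64(180.6), np.float64(132.7), np.float64(182.4), np.float64(132.6)]
[ 5.24327011e+02  1.60375537e+02 -1.93512087e-01] 0.7989798087026543
lid [[580.2, -73.1, 32.0], [618.5, -268.2, 32.0], [467.3, -295.9, 32.0], [432.2, -100.6, 32.0]] [np.float64(198.9), np.float64(153.7), np.float64(198.4), np.float64(150.5)]
[ 5.24550668e+02 -1.84433720e+02  1.84347016e-01] 0.5649862708186788
smp [[721.2, 11.1, 40.0], [735.8, -80.0, 40.0], [691.4, -86.4, 40.0], [677.0, 4.5, 40.0]] [np.float64(92.3), np.float64(44.9), np.float64(92.0), np.float64(44.8)]
[ 7.06362800e+02 -3.77150686e+01  1.55754411e-01] 0.8610572956454234
```

```bash
cat > w.py <<'E'
from h import *
import sys
pb,pl,ps=eval(sys.argv[1]); tag=sys.argv[2]
O=[(pb,BOX),(pl,LID),(ps,SMP)]
ims=[]
wire("top0",f"{tag}t.png",O,155,125,395,265,3.3 and 3)
wire("scene0",f"{tag}s.png",O,150,160,370,255,3)
wire("top0",f"{tag}t1.png",O,160,180,260,265,7)
wire("top0",f"{tag}t2.png",O,285,175,395,265,7)
wire("top0",f"{tag}t3.png",O,250,130,320,180,8)
wire("scene0",f"{tag}s1.png",O,270,165,370,235,7)
wire("scene0",f"{tag}s2.png",O,150,165,250,250,7)
for k in "12":
    pass
def stack(L,out):
    a=[cv2.imread("pics/"+x) for x in L]; h=max(x.shape[0] for x in a)
    a=[cv2.copyMakeBorder(x,0,h-x.shape[0],0,4,0) for x in a]; i=np.hstack(a); s=min(800/i.shape[1],600/i.shape[0]); cv2.imwrite("pics/"+out,cv2.resize(i,None,fx=s,fy=s,interpolation=cv2.INTER_AREA))
E
python3 w.py "([524.3,160.4,-.1935],[524.55,-184.4,.1843],[706.4,-37.7,.1558])" a
```

```text
(no output)
```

View pics/at1.png

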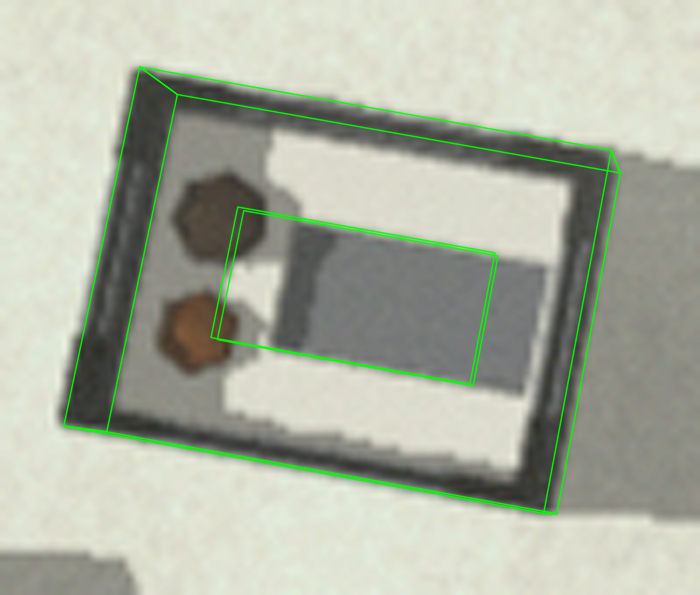

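View pics/at2.png

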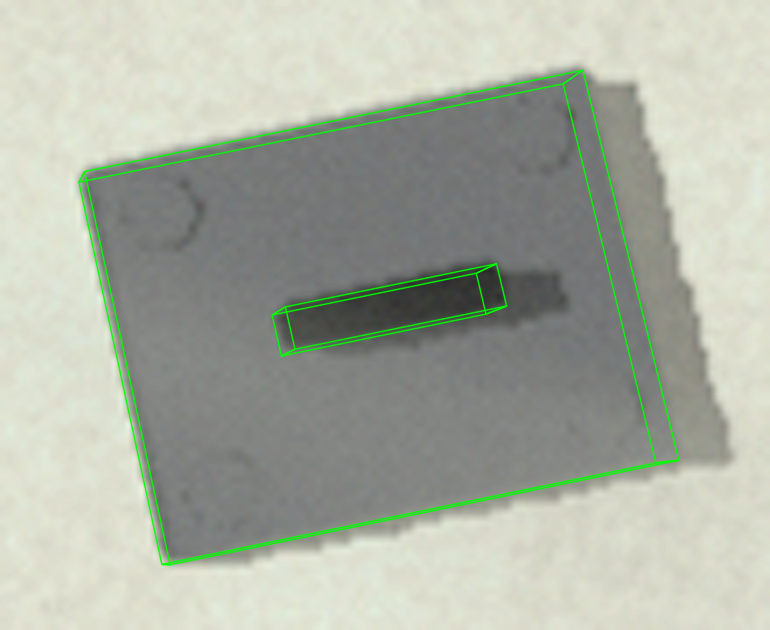

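View pics/at3.png

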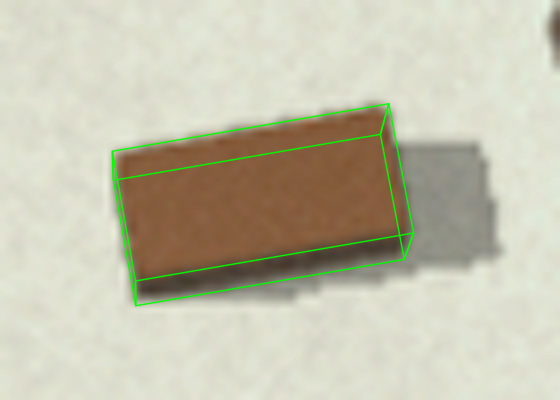

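View pics/as1.png

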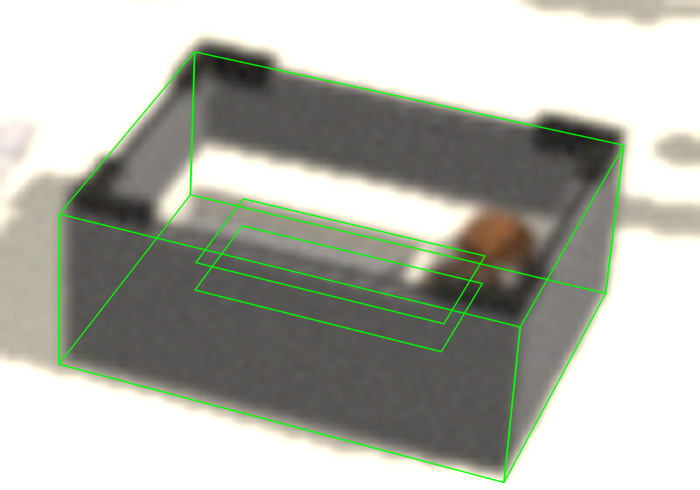

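View pics/as2.png

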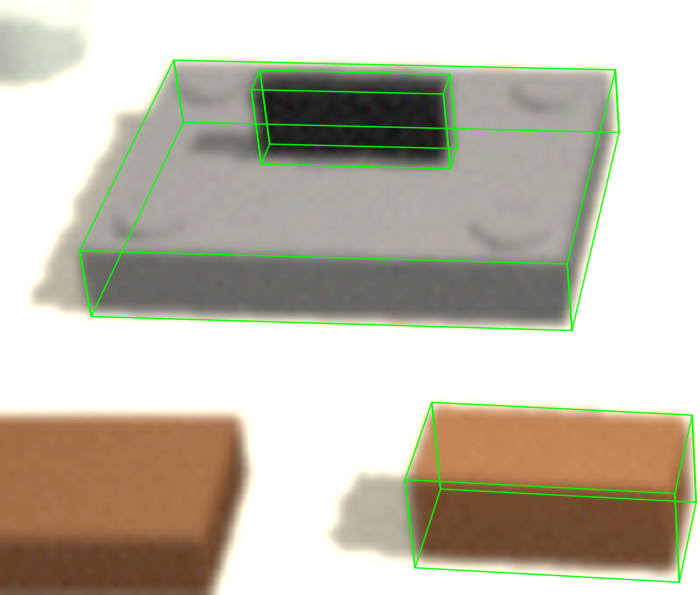

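```bash
python3 - <<'E'
from h import *
c=load("top0"); s=load("scene0")
g=lambda L,x0,y0,k: np.array(L)/k+[x0-.5,y0-.5]
pb=np.array([524.3,160.4,-.1935])
uv=g([(303,222),(548,265),(523,397),(273,348)],160,180,7)
W=ray(c,uv,33); a=pb[2]; M=np.array([[np.cos(a),np.sin(a)],[-np.sin(a),np.cos(a)]])
L=(W[:,:2]-pb[:2])@M.T; print(L.round(1), L.mean(0))
# scene picks
bs=g([(520,327),(60,215),(195,50),(625,143)],270,165,7)  # hmm overlay = model; use observed instead
# observed silhouettes in scene
obs_box=g([(505,474),(58,364),(518,318),(60,207)],270,165,7); P=np.array([[68,90,0],[68,-90,0],[68,90,70],[68,-90,70]])
print("box scene",fit(s,P,obs_box,pb))
obs_l=g([(92,314),(569,323),(174,62),(614,68),(81,248),(565,262)],150,165,7); P=np.array([[76.5,-98.5,0],[76.5,98.5,0],[-76.5,-98.5,32],[-76.5,98.5,32],[76.5,-98.5,32],[76.5,98.5,32]])
print("lid scene",fit(s,P,obs_l,[524,-184,.18]))
obs_s=g([(415,558),(676,572),(435,405),(691,414),(407,474),(676,489)],150,165,7); P=np.array([[23,-48,0],[23,48,0],[-23,-48,40],[-23,48,40],[23,-48,40],[23,48,40]])
print("smp scene",fit(s,P,obs_s,[706,-37,.15]))
E
```

```text
[[ 24.1  24.4]
 [ 24.4 -71.6]
 [-26.8 -71.6]
 [-25.4  26.1]] [ -0.92484285 -23.18738874]
box scene (array([ 5.20443194e+02,  1.58936302e+02, -1.79905847e-01]), np.float64(0.5856052624095298))
lid scene (array([ 5.22902263e+02, -1.85249353e+02,  1.86195299e-01]), np.float64(0.599825693318877))
smp scene (array([ 7.03822983e+02, -3.82780579e+01,  1.52618258e-01]), np.float64(1.0800244569329323))
```

```bash
cat > plan.py <<'E'
import sys,numpy as np
from rig import readout
from scipy.spatial.transform import Rotation as R
# plan.py x y z jawyaw_deg n
def plan(x,y,z,yaw,n,verbose=1):
    s=readout.sense(); q=s["ee_rot"]; M=R.from_quat([q[1],q[2],q[3],q[0]]).as_matrix()
    p=s["eef_pos"]; a=np.degrees(np.arctan2(M[1,1],M[0,1]))  # tool y angle
    d=(yaw-a+90)%180-90
    dp=(np.array([x,y,z])-p)/n; out=[]
    for k in range(n):
        b=np.radians(a+d*k/n); ty=np.array([np.cos(b),np.sin(b),0]); tz=np.array([0,0,-1.]); tx=np.cross(ty,tz)
        out.append([round(float(dp@tx)/10,2),round(float(dp@ty)/10,2),round(float(-dp[2])/10,2),round(-d/n,2)])
    print("now",p.round(1),"jaw",a.round(2),"tilt",M[:,2].round(4),"t",s["time_s"],"F",s["force"].round(1),"j",s["joints"].round(2),"g",round(s["grip_width"],3))
    for r in out: print(r)
if __name__=="__main__": plan(*map(float,sys.argv[1:5]),int(sys.argv[5]))
E
python3 plan.py 690 -38 230 8.8 16
```

```text
now [221.2 476.2 303.9] jaw 65.09 tilt [ 0.  0. -1.] t 0.7 F [-0.   0.8 -0.7] j [ 0.91  0.31  1.5  -0.    1.33 -0.22] g 1.002
[-4.01, -1.68, 0.46, np.float64(3.52)]
[-4.11, -1.43, 0.46, np.float64(3.52)]
[-4.19, -1.18, 0.46, np.float64(3.52)]
[-4.25, -0.92, 0.46, np.float64(3.52)]
[-4.3, -0.65, 0.46, np.float64(3.52)]
[-4.33, -0.39, 0.46, np.float64(3.52)]
[-4.35, -0.12, 0.46, np.float64(3.52)]
[-4.35, 0.14, 0.46, np.float64(3.52)]
[-4.33, 0.41, 0.46, np.float64(3.52)]
[-4.3, 0.68, 0.46, np.float64(3.52)]
[-4.25, 0.94, 0.46, np.float64(3.52)]
[-4.18, 1.2, 0.46, np.float64(3.52)]
[-4.1, 1.45, 0.46, np.float64(3.52)]
[-4.0, 1.7, 0.46, np.float64(3.52)]
[-3.89, 1.94, 0.46, np.float64(3.52)]
[-3.76, 2.18, 0.46, np.float64(3.52)]
```

apply_moves(
  targets=[
    [-4.0,-1.7,0.5,3.5],
    [-4.1,-1.4,0.5,3.5],
    [-4.2,-1.2,0.5,3.5],
    [-4.2,-0.9,0.5,3.5],
    [-4.3,-0.6,0.5,3.5],
    [-4.3,-0.4,0.5,3.5],
    [-4.3,-0.1,0.5,3.5],
    [-4.3,0.1,0.5,3.5],
  ],
  grip=6.6,
  force=40,
)

```text
time_s: 1.5
eef_pos: [455.7, 219.3, 263.8]
ee_rot: [0.0, 0.447, 0.895, 0.0]
force: [-0.2, 0.9, -0.4]
grip_width: 0.772
```

```bash
python3 plan.py 690 -38 230 8.8 8
```

```text
now [455.7 219.3 263.8] jaw 36.94 tilt [ 3.e-04  2.e-04 -1.e+00] t 1.5 F [-0.2  0.9 -0.4] j [ 0.22  0.31  1.62  0.    1.22 -0.43] g 0.772
[-4.33, 0.41, 0.42, np.float64(3.52)]
[-4.3, 0.67, 0.42, np.float64(3.52)]
[-4.25, 0.94, 0.42, np.float64(3.52)]
[-4.18, 1.19, 0.42, np.float64(3.52)]
[-4.1, 1.45, 0.42, np.float64(3.52)]
[-4.0, 1.7, 0.42, np.float64(3.52)]
[-3.89, 1.94, 0.42, np.float64(3.52)]
[-3.77, 2.18, 0.42, np.float64(3.52)]
```

apply_moves(
  targets=[
    [-4.3,0.4,0.4,3.5],
    [-4.3,0.7,0.4,3.5],
    [-4.3,0.9,0.4,3.5],
    [-4.2,1.2,0.4,3.5],
    [-4.1,1.4,0.4,3.5],
    [-4.0,1.7,0.4,3.5],
    [-3.9,1.9,0.4,3.5],
    [-3.8,2.2,0.4,3.5],
  ],
)

```text
time_s: 2.3
eef_pos: [690.4, -38.1, 231.7]
ee_rot: [-0.0, 0.65, 0.76, 0.0]
force: [0.3, 1.5, 1.2]
grip_width: 0.773
```

```bash
python3 plan.py 705.3 -38 150 8.8 2; python3 - <<'E'
from h import *
from rig import capture
for n in ("scene","top"):
    pickle.dump(capture(n),open(n+"1.pkl","wb"))
crop("scene1","s1.png",150,140,280,255,6)
crop("top1","t1.png",230,110,330,200,7)
E
```

```text
now [690.4 -38.1 231.7] jaw 8.94 tilt [-1.e-04  1.e-04 -1.e+00] t 2.3 F [0.3 1.5 1.2] j [-0.22  0.74  1.01  0.    1.39 -0.38] g 0.773
[-0.11, 0.74, 4.08, np.float64(0.07)]
[-0.11, 0.74, 4.08, np.float64(0.07)]
```

View pics/s1.png

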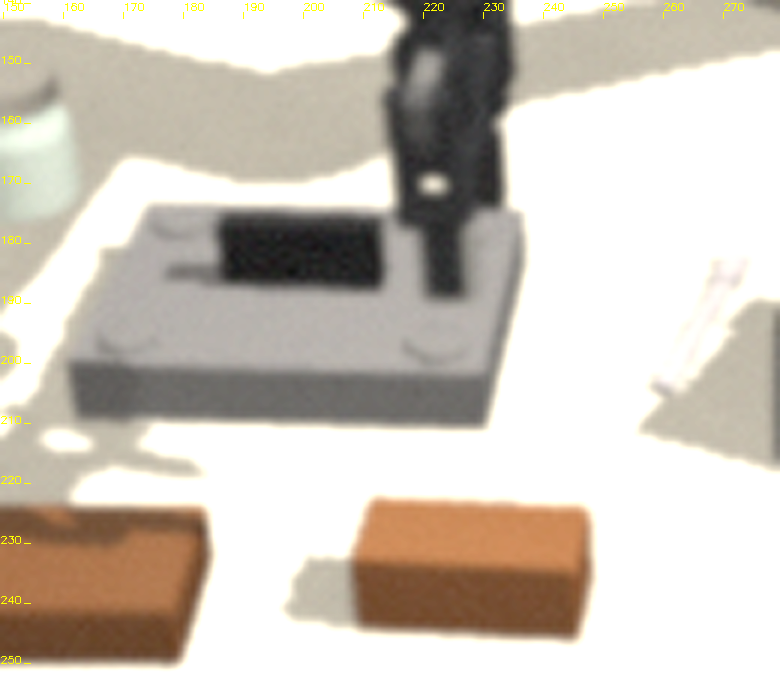

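View pics/t1.png

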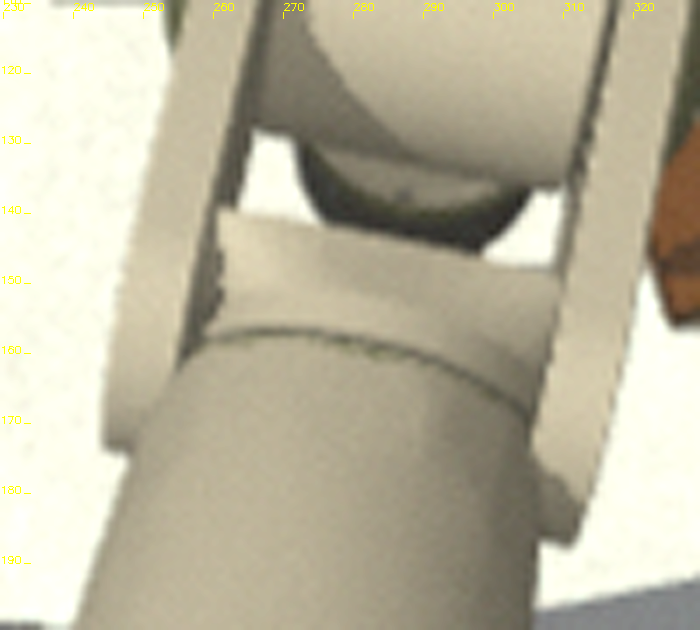

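```bash
python3 - <<'E'
from h import *
c=load("scene1")
a=np.radians(8.94)
for d in (33,40,47):
  for dz in (67,70,73): print(d,dz,proj(c,[690.4+d*np.cos(a),-38.1+d*np.sin(a),231.7-dz]).round(1))
E
```

```text
33 67 [[224.4 189.7]]
33 70 [[224.5 190.8]]
33 73 [[224.5 191.9]]
40 67 [[223.8 191.3]]
40 70 [[223.9 192.4]]
40 73 [[224.  193.5]]
47 67 [[223.3 192.9]]
47 70 [[223.4 194. ]]
47 73 [[223.5 195.1]]
```

apply_moves(
  targets=[
    [-0.1,0.8,3.7,0],
    [-0.1,0.7,3.7,0],
    [0,0,3.3,0],
    [0,0,2.0,0],
    [0,0,1.2,0],
    [0,0,0.2,0],
    [0,0,0,0],
  ],
)

```text
time_s: 3.1
eef_pos: [704.9, -36.2, 91.8]
ee_rot: [0.001, 0.649, 0.761, 0.0]
force: [-0.1, 0.4, 0.5]
grip_width: 0.772
```

```bash
python3 plan.py 705.8 -37.6 89 8.8 1; python3 - <<'E'
from h import *
from rig import capture
for n in ("scene",):
    pickle.dump(capture(n),open(n+"1.pkl","wb"))
crop("scene1","s2.png",190,190,270,255,9)
E
```

```text
now [704.9 -36.2  91.8] jaw 9.1 tilt [ 1.2e-03 -3.0e-04 -1.0e+00] t 3.1 F [-0.1  0.4  0.5] j [-0.22  0.91  1.07  0.    1.16 -0.38] g 0.772
[-0.16, 0.06, 0.28, np.float64(0.3)]
```

View pics/s2.png

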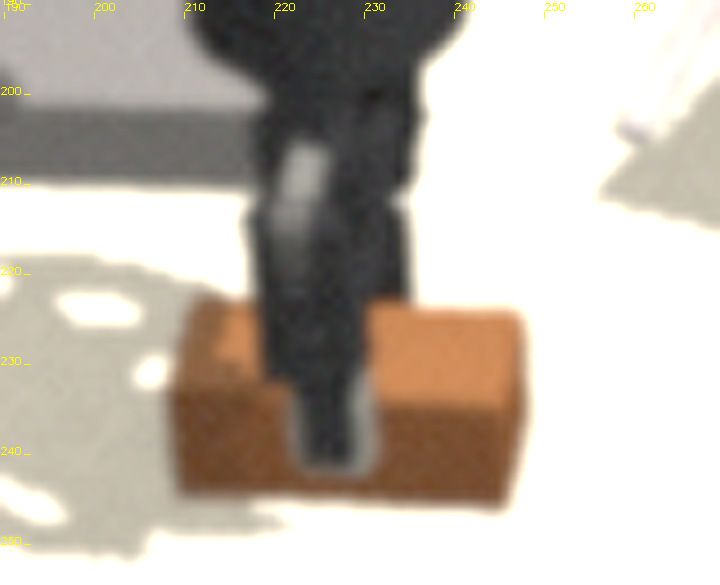

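```bash
python3 - <<'E'
from h import *
c=load("scene1")
a=np.radians(9.1)
for d in (33,36,42):
  for dz in (65,70,73): print(d,dz,proj(c,[704.9+d*np.cos(a),-36.2+d*np.sin(a),91.8-dz]).round(1))
p=[705.8,-37.6,.154]
print(proj(c,T(p,SMP[0])).round(1),proj(c,T(p,SMP[1])).round(1))
E
```

```text
33 65 [[226.9 240.4]]
33 70 [[227.1 242. ]]
33 73 [[227.1 243. ]]
36 65 [[226.7 241.2]]
36 70 [[226.9 242.8]]
36 73 [[226.9 243.7]]
42 65 [[226.3 242.8]]
42 70 [[226.4 244.3]]
42 73 [[226.5 245.3]]
[[212.5 234.1]
 [208.8 245.4]
 [246.6 247.5]
 [249.  236.1]] [[211.2 221.8]
 [207.4 232.8]
 [245.9 234.8]
 [248.4 223.6]]
```

apply_moves(
  targets=[
    [-0.1,0.1,0.2,0],
    [0,0,0,0],
  ],
)

```text
time_s: 3.35
eef_pos: [706.1, -37.2, 89.6]
ee_rot: [0.001, 0.649, 0.761, 0.0]
force: [0.6, 0.4, -0.3]
grip_width: 0.769
```

apply_moves(
  targets=[
    [0,0,0,0],
    [0,0,0,0],
    [0,0,0,0],
    [0,0,0,0],
    [0,0,0,0],
    [0,0,0,0],
  ],
  grip=3.5,
  force=40,
)

```text
time_s: 3.95
eef_pos: [705.9, -37.1, 89.4]
ee_rot: [0.0, 0.649, 0.761, 0.0]
force: [-0.4, -0.8, 5.6]
grip_width: 0.531
```

```bash
python3 plan.py 705.8 -37.6 180 8.8 2
```

```text
now [705.9 -37.1  89.4] jaw 9.09 tilt [ 6.e-04 -2.e-04 -1.e+00] t 3.95 F [-0.4 -0.8  5.6] j [-0.22  0.92  1.07 -0.    1.16 -0.38] g 0.531
[-0.02, -0.01, -4.53, np.float64(0.15)]
[-0.02, -0.01, -4.53, np.float64(0.15)]
```

apply_moves(
  targets=[
    [0,0,-2,0],
    [0,0,-4,0],
    [0,0,-4,0],
    [0,0,-2,0],
    [0,0,0,0],
  ],
)

```text
time_s: 4.45
eef_pos: [706.4, -37.1, 211.5]
ee_rot: [0.002, 0.649, 0.761, 0.001]
force: [1.0, 0.3, -3.0]
grip_width: 0.529
```

```bash
python3 plan.py 519.5 137.8 200 -11 8
```

```text
now [706.4 -37.1 211.5] jaw 9.09 tilt [ 4.6e-03 -9.0e-04 -1.0e+00] t 4.45 F [ 1.   0.3 -3. ] j [-0.22  0.8   0.96  0.    1.38 -0.38] g 0.529
[2.53, -1.96, 0.14, np.float64(2.51)]
[2.44, -2.07, 0.14, np.float64(2.51)]
[2.35, -2.18, 0.14, np.float64(2.51)]
[2.25, -2.28, 0.14, np.float64(2.51)]
[2.15, -2.37, 0.14, np.float64(2.51)]
[2.04, -2.46, 0.14, np.float64(2.51)]
[1.93, -2.55, 0.14, np.float64(2.51)]
[1.82, -2.63, 0.14, np.float64(2.51)]
```

apply_moves(
  targets=[
    [2.5,-2.0,0.1,2.5],
    [2.4,-2.1,0.1,2.5],
    [2.3,-2.2,0.1,2.5],
    [2.3,-2.3,0.1,2.5],
    [2.2,-2.4,0.1,2.5],
    [2.0,-2.5,0.1,2.5],
    [1.9,-2.5,0.1,2.5],
    [1.8,-2.6,0.1,2.5],
  ],
)

```text
time_s: 5.25
eef_pos: [515.9, 137.3, 198.6]
ee_rot: [-0.001, 0.772, 0.636, -0.002]
force: [0.7, 0.8, -3.5]
grip_width: 0.525
```

apply_moves(
  targets=[
    [0,0,2,0],
    [0,0,2,0],
    [0,0,0,0],
  ],
)

```text
time_s: 5.55
eef_pos: [515.7, 136.6, 156.9]
ee_rot: [-0.002, 0.771, 0.637, -0.003]
force: [-0.4, -0.4, -4.0]
grip_width: 0.533
```

```bash
python3 plan.py 519.5 137.8 150 -11 1; python3 - <<'E'
from h import *
from rig import capture
for n in ("scene","top"):
    pickle.dump(capture(n),open(n+"2.pkl","wb"))
crop("scene2","s3.png",265,130,375,240,7,)
crop("top2","t3.png",155,170,265,270,7)
E
```

```text
now [515.7 136.6 156.9] jaw -10.9 tilt [-8.2e-03 -3.0e-04 -1.0e+00] t 5.55 F [-0.4 -0.4 -4. ] j [ 0.04  0.5   1.65 -0.    1.01  0.23] g 0.533
[0.19, 0.35, 0.69, np.float64(0.1)]
```

View pics/s3.png

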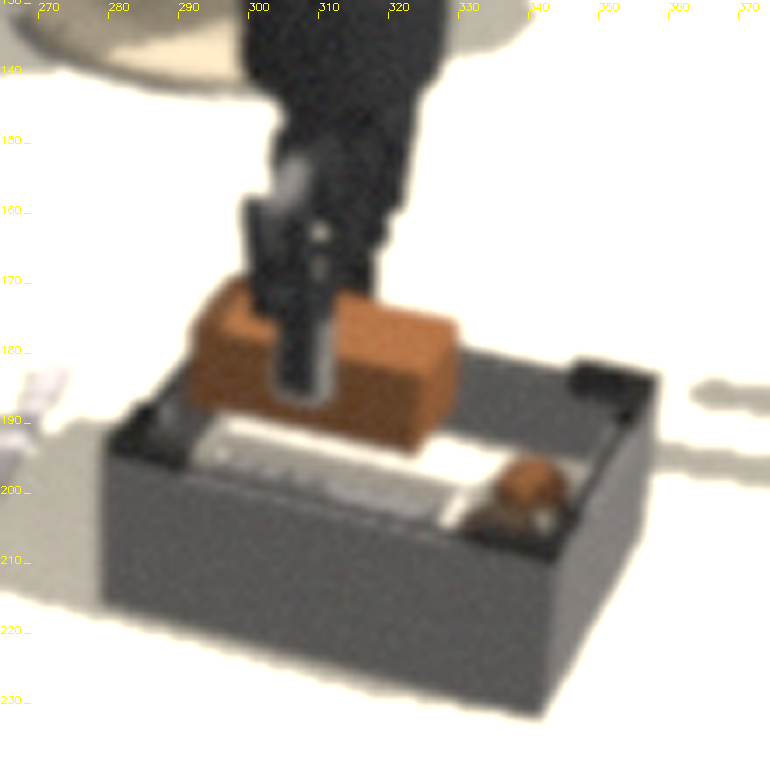

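View pics/t3.png

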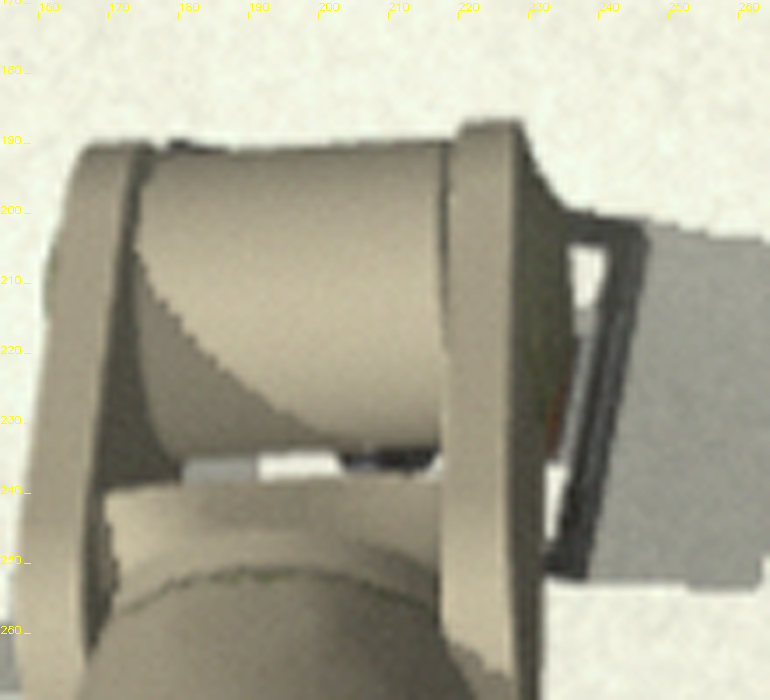

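```bash
python3 - <<'E'
from h import *
s=load("scene2")
g=lambda L,x0,y0,k: np.array(L)/k+[x0-.5,y0-.5]
ob=g([(103,602),(543,717),(645,530),(103,460),(555,558)],265,130,7); P=np.array([[68,-90,0],[68,90,0],[-68,90,0],[68,-90,70],[68,90,70]])
pb,e=fit(s,P,ob,[523,160,-.19]); print("box",pb,e)
os_=g([(190,404),(415,455),(457,392),(196,327),(424,376),(459,320),(235,272)],265,130,7)
P=np.array([[23,-48,0],[23,48,0],[-23,48,0],[23,-48,40],[23,48,40],[-23,48,40],[-23,-48,40]])
ps,e=fit(s,P,os_,[516,137,-.19,88]); print("smp",ps,e)
fixed=lambda z:least_squares(lambda p:(proj(s,T([p[0],p[1],p[2],z],P))-os_).ravel(),[516,137,-.19])
for z in (85,87.5,90):
  r=fixed(z); print(z,r.x,np.abs(r.fun).max())
# nest far edge etc: insert/nest corners in scene original
a=pb[2]; M=np.array([[np.cos(a),np.sin(a)],[-np.sin(a),np.cos(a)]])
print("sample in box frame",(ps[:2]-pb[:2])@M.T)
E
```

```text
box [ 5.18739985e+02  1.61396779e+02 -1.87322049e-01] 1.0935088266492983
smp [ 4.57267178e+02  1.28466099e+02 -1.70575897e-01  3.41271318e+01] 1.2558651901499047
85 [ 5.40883291e+02  1.39748459e+02 -1.90045369e-01] 1.9176687854433112
87.5 [ 5.44988282e+02  1.40302674e+02 -1.91197178e-01] 2.01507438230999
90 [ 5.49092844e+02  1.40856872e+02 -1.92370683e-01] 2.1132812716429044
sample in box frame [-54.26479997 -43.80259254]
```

```bash
python3 - <<'E'
from h import *
s=load("scene2")
g=lambda L,x0,y0,k: np.array(L)/k+[x0-.5,y0-.5]
os_=g([(190,404),(415,455),(457,392),(196,327),(424,376),(459,320),(235,272)],265,130,7)
P=np.array([[23,-48,0],[23,48,0],[-23,48,0],[23,-48,40],[23,48,40],[-23,48,40],[-23,-48,40]])
for z in (67.5,):
  r=least_squares(lambda p:(proj(s,T([p[0],p[1],p[2],z],P))-os_).ravel(),[516,137,-.19]); print(r.x,r.fun.reshape(-1,2).round(1))
crop("scene0","nest_s.png",285,175,350,215,12)
wire("scene2","w2.png",[([520.5,160,-.19],BOX),([515.7,136.6,-.19,67.5],SMP)],265,130,375,240,7)
E
```

```text
[ 5.12136909e+02  1.35868419e+02 -1.82548370e-01] [[-0.7  0.6]
 [ 0.8  0.9]
 [ 0.2  1.6]
 [-1.3 -1.1]
 [ 0.5 -0.7]
 [ 0.9 -0.8]
 [-0.5 -0.9]]
```

View pics/w2.png

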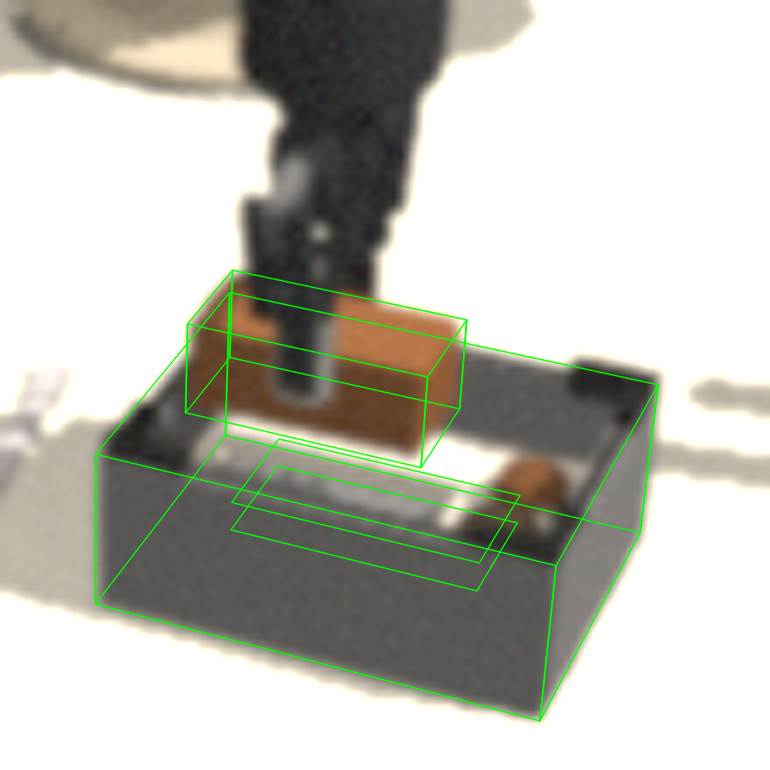

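View pics/nest_s.png

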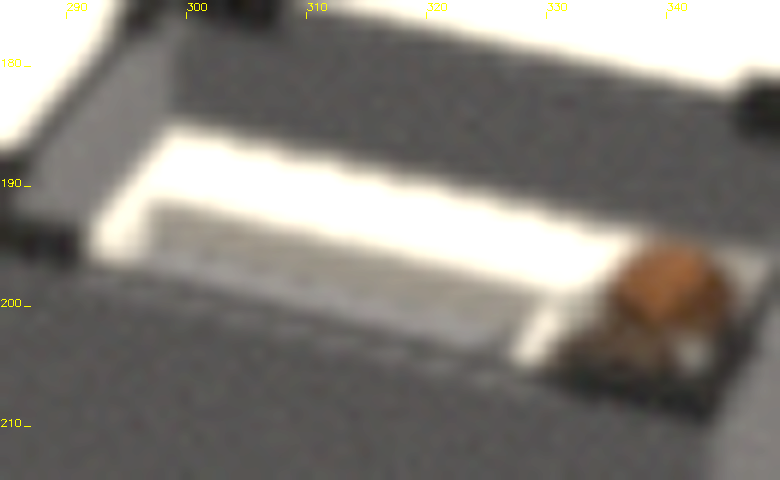

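```bash
python3 - <<'E'
from h import *
s=load("scene0"); c=load("top0")
W=ray(s,[[296.8,191.2],[330.3,198.7]],33); print(W, np.linalg.norm(W[1]-W[0]))
m=W.mean(0); a=-.19; ex=np.array([np.cos(a),np.sin(a)])
print("nest centre in scene frame",m[:2]+25.5*ex, "corrected",m[:2]+25.5*ex+[3.6,.7])
g=lambda L,x0,y0,k: np.array(L)/k+[x0-.5,y0-.5]
uv=g([(303,222),(548,265),(523,397),(273,348)],160,180,7); print("top nest",ray(c,uv,33).mean(0))
E
python3 plan.py 519.3 138 150 -11 1;
```

```text
[[485.76550301  93.71041806  33.        ]
 [502.77177505 191.05249692  33.        ]] 98.81646423959727
nest centre in scene frame [519.30974702 137.56555567] corrected [522.90974702 138.26555567]
top nest [518.93360426 137.82319492  33.        ]
now [517.4 136.4 160. ] jaw -10.92 tilt [-2.3e-03 -1.0e-04 -1.0e+00] t 5.65 F [-0.1  0.3 -4. ] j [0.04 0.49 1.64 0.   1.01 0.23] g 0.531
[0.19, 0.15, 1.0, np.float64(0.08)]
```

apply_moves(
  targets=[
    [-0.1,0.2,1.4,0.1],
    [-0.1,0.1,1.4,0],
    [0,0,0,0],
    [0,0,0,0],
    [0,0,0,0],
  ],
)

```text
time_s: 6.15
eef_pos: [520.7, 134.0, 133.5]
ee_rot: [0.0, 0.772, 0.636, 0.0]
force: [-0.0, 0.1, -3.3]
grip_width: 0.532
```

```bash
python3 plan.py 520 138.3 132 -11 1; python3 - <<'E'
from h import *
from rig import capture
for n in ("scene",):
    pickle.dump(capture(n),open(n+"3.pkl","wb"))
crop("scene3","s4.png",275,150,370,240,8,)
E
```

```text
now [520.7 134.  133.5] jaw -11.02 tilt [ 1.2e-03  1.0e-04 -1.0e+00] t 6.15 F [-0.   0.1 -3.3] j [0.03 0.54 1.66 0.   0.95 0.23] g 0.532
[0.41, -0.15, 0.15, np.float64(-0.02)]
```

View pics/s4.png

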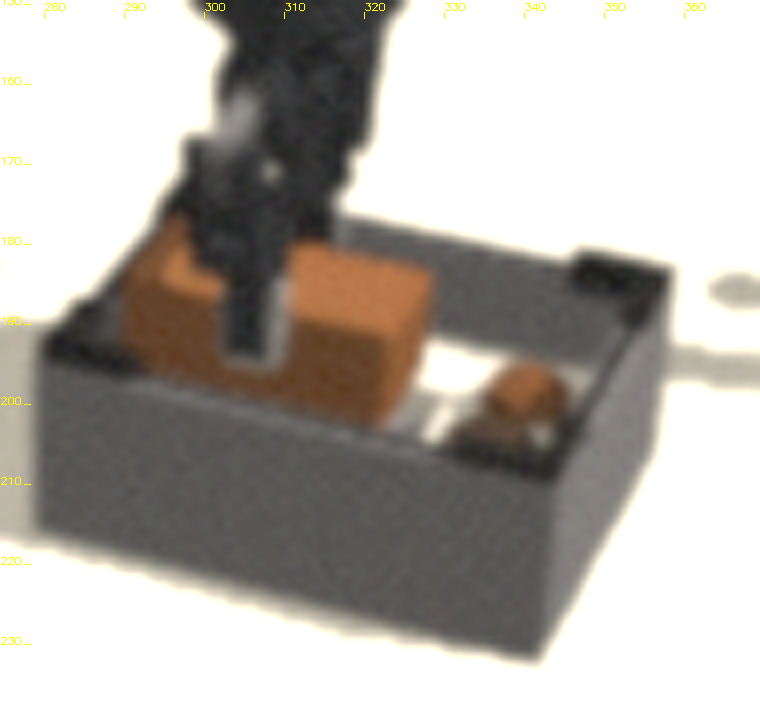

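apply_moves(
  targets=[
    [0.4,-0.1,0,0],
    [0,0,0.3,0],
    [0,0,0,0],
    [0,0,0,0],
  ],
)

```text
time_s: 6.6
eef_pos: [520.1, 138.1, 129.8]
ee_rot: [-0.0, 0.772, 0.636, -0.0]
force: [-0.1, 0.4, -2.6]
grip_width: 0.528
```

```bash
python3 plan.py 520 138.3 112 -11 4; python3 - <<'E'
from h import *
from rig import capture
for n in ("scene",):
    pickle.dump(capture(n),open(n+"3.pkl","wb"))
crop("scene3","s5.png",275,150,370,240,8,)
E
```

```text
now [520.1 138.1 129.8] jaw -11.01 tilt [-3.e-04 -0.e+00 -1.e+00] t 6.6 F [-0.1  0.4 -2.6] j [ 0.04  0.54  1.66 -0.    0.94  0.23] g 0.528
[0.0, -0.0, 0.44, np.float64(-0.0)]
[0.0, -0.0, 0.44, np.float64(-0.0)]
[0.0, -0.0, 0.44, np.float64(-0.0)]
[0.0, -0.0, 0.44, np.float64(-0.0)]
```

View pics/s5.png

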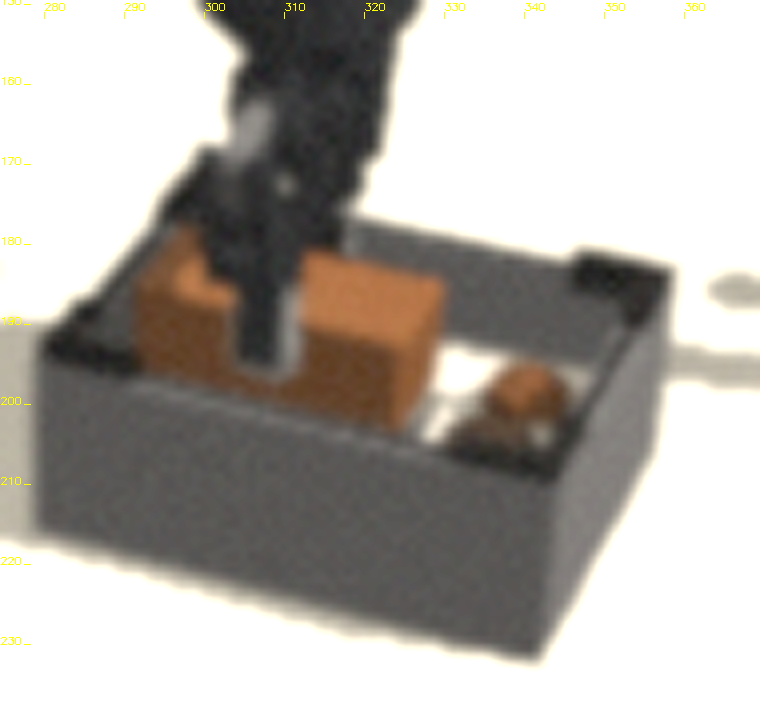

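apply_moves(
  targets=[
    [0,0,0.3,0],
    [0,0,0.3,0],
    [0,0,0.3,0],
    [0,0,0.2,0],
    [0,0,0,0],
  ],
)

```text
time_s: 7.15
eef_pos: [520.0, 138.1, 118.5]
ee_rot: [-0.0, 0.772, 0.636, -0.0]
force: [-0.4, -0.1, -2.7]
grip_width: 0.531
```

Already 4 mm below the insert top without contact, so it's going in.

apply_moves(
  targets=[
    [0,0,0.3,0],
    [0,0,0.2,0],
    [0,0,0.2,0],
    [0,0,0.1,0],
    [0,0,0,0],
  ],
)

```text
time_s: 7.65
eef_pos: [520.1, 138.1, 110.7]
ee_rot: [-0.0, 0.772, 0.636, -0.0]
force: [0.2, 0.0, -3.3]
grip_width: 0.527
```

apply_moves(
  targets=[
    [0,0,0.1,0],
    [0,0,0.05,0],
    [0,0,0,0],
  ],
)

```text
time_s: 7.95
eef_pos: [520.2, 138.1, 109.4]
ee_rot: [0.0, 0.772, 0.636, 0.0]
force: [-0.3, -0.0, -3.5]
grip_width: 0.527
```

apply_moves(
  targets=[
    [0,0,0.05,0],
    [0,0,0.05,0],
    [0,0,0,0],
  ],
)

```text
time_s: 8.25
eef_pos: [520.2, 138.1, 109.4]
ee_rot: [0.0, 0.772, 0.636, 0.0]
force: [-4.6, -0.6, 8.1]
grip_width: 0.528
```

apply_moves(
  targets=[
    [0,0,0,0],
    [0,0,0,0],
    [0,0,0,0],
    [0,0,0,0],
  ],
  grip=6.0,
)

```text
time_s: 8.65
eef_pos: [520.2, 138.1, 108.4]
ee_rot: [0.0, 0.772, 0.636, 0.0]
force: [-0.8, 1.0, 1.1]
grip_width: 0.708
```

```bash
python3 plan.py 520 138.3 112 -11 1
```

```text
now [520.2 138.1 108.4] jaw -11.01 tilt [ 1.e-04  0.e+00 -1.e+00] t 8.65 F [-0.8  1.   1.1] j [0.04 0.58 1.67 0.   0.9  0.23] g 0.708
[0.02, -0.03, -0.36, np.float64(-0.01)]
```

apply_moves(
  targets=[
    [0,0,-2,0],
    [0,0,-4,0],
    [0,0,-4,0],
    [0,0,-2,0],
    [0,0,0,0],
  ],
)

```text
time_s: 9.15
eef_pos: [521.1, 138.2, 231.3]
ee_rot: [0.002, 0.772, 0.636, 0.002]
force: [0.8, -0.6, -0.8]
grip_width: 0.703
```

```bash
python3 plan.py 524.3 -184.5 200 10.6 8; python3 - <<'E'
from h import *
from rig import capture
for n in ("scene",):
    pickle.dump(capture(n),open(n+"3.pkl","wb"))
crop("scene3","s6.png",275,150,370,240,8,)
E
```

```text
now [521.1 138.2 231.3] jaw -11.01 tilt [ 5.9e-03  2.0e-04 -1.0e+00] t 9.15 F [ 0.8 -0.6 -0.8] j [ 0.04  0.41  1.56 -0.    1.17  0.23] g 0.703
[-3.95, 0.81, 0.39, np.float64(-2.7)]
[-3.99, 0.62, 0.39, np.float64(-2.7)]
[-4.01, 0.43, 0.39, np.float64(-2.7)]
[-4.03, 0.24, 0.39, np.float64(-2.7)]
[-4.03, 0.05, 0.39, np.float64(-2.7)]
[-4.03, -0.14, 0.39, np.float64(-2.7)]
[-4.02, -0.33, 0.39, np.float64(-2.7)]
[-4.0, -0.51, 0.39, np.float64(-2.7)]
```

View pics/s6.png

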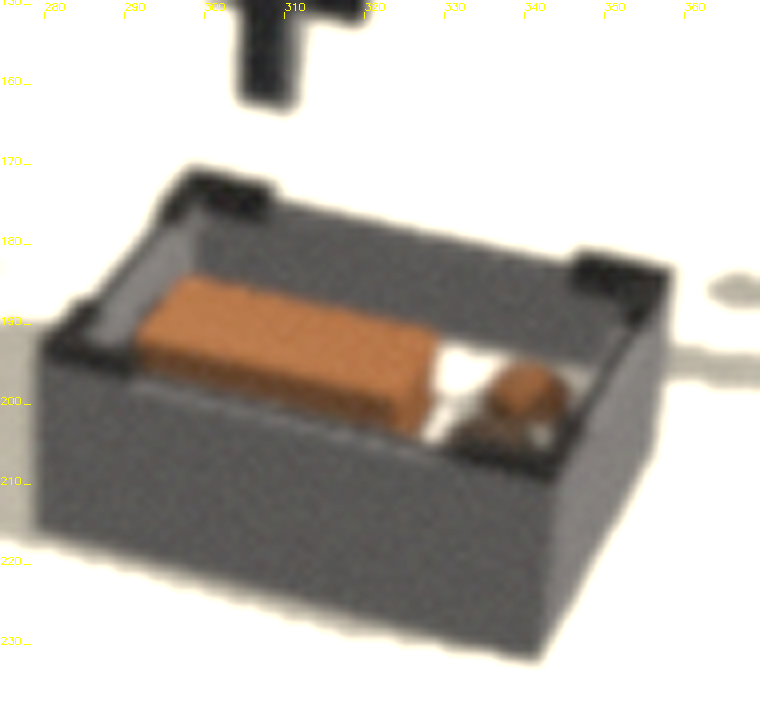

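The sample sits level in the nest. It spans columns 291–328, with its top below the rim. Next is the lid.

apply_moves(
  targets=[
    [-4.0,0.8,0.4,-2.7],
    [-4.0,0.6,0.4,-2.7],
    [-4.0,0.4,0.4,-2.7],
    [-4.0,0.2,0.4,-2.7],
    [-4.0,0.1,0.4,-2.7],
    [-4.0,-0.1,0.4,-2.7],
    [-4.0,-0.3,0.4,-2.7],
    [-4.0,-0.5,0.4,-2.7],
  ],
  grip=5.0,
)

```text
time_s: 10.0
eef_pos: [522.6, -185.2, 194.5]
ee_rot: [-0.001, 0.638, 0.77, -0.0]
force: [-0.1, 0.6, 0.1]
grip_width: 0.585
```

apply_moves(
  targets=[
    [0,0,2,0],
    [0,0,0,0],
    [0,0,0,0],
  ],
)

```text
time_s: 10.3
eef_pos: [523.0, -183.2, 175.6]
ee_rot: [-0.001, 0.639, 0.769, -0.0]
force: [0.0, 0.2, -0.0]
grip_width: 0.586
```

```bash
python3 plan.py 524.3 -184.5 110 10.6 4; python3 - <<'E'
from h import *
from rig import capture
for n in ("scene",):
    pickle.dump(capture(n),open(n+"3.pkl","wb"))
crop("scene3","s7.png",150,120,260,220,7)
E
```

```text
now [ 523.  -183.2  175.6] jaw 10.6 tilt [-0.002   0.0014 -1.    ] t 10.3 F [ 0.   0.2 -0. ] j [-0.55  0.51  1.57  0.    1.07 -0.73] g 0.586
[-0.04, 0.03, 1.64, np.float64(-0.0)]
[-0.04, 0.03, 1.64, np.float64(-0.0)]
[-0.04, 0.03, 1.64, np.float64(-0.0)]
[-0.04, 0.03, 1.64, np.float64(-0.0)]
```

View pics/s7.png

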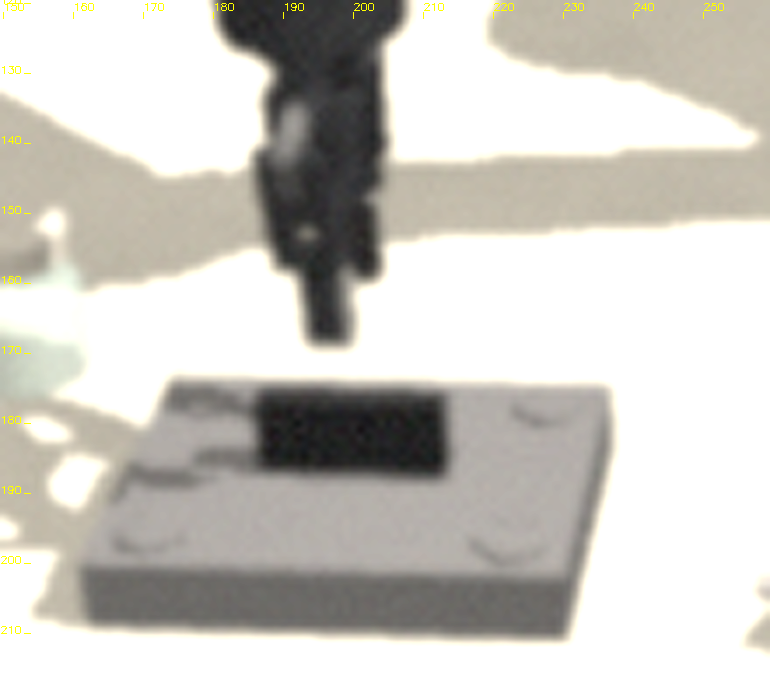

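apply_moves(
  targets=[
    [-0.1,0.1,2.0,0],
    [0,0,2.0,0],
    [0,0,1.5,0],
    [0,0,0.9,0],
    [0,0,0.2,0],
    [0,0,0,0],
    [0,0,0,0],
  ],
)

```text
time_s: 11.05
eef_pos: [524.9, -184.7, 111.3]
ee_rot: [0.001, 0.639, 0.769, 0.0]
force: [-0.7, 0.3, -0.1]
grip_width: 0.585
```

apply_moves(
  targets=[
    [0,0,0,0],
    [0,0,0,0],
    [0,0,0,0],
    [0,0,0,0],
    [0,0,0,0],
    [0,0,0,0],
    [0,0,0,0],
  ],
  grip=0.8,
  force=60,
)

```text
time_s: 11.75
eef_pos: [524.8, -184.7, 110.9]
ee_rot: [0.001, 0.639, 0.769, 0.0]
force: [-0.4, 1.0, 4.9]
grip_width: 0.178
```

```bash
python3 plan.py 524.3 -184.5 109 10.6 1; python3 - <<'E'
from h import *
from rig import capture
for n in ("scene",):
    pickle.dump(capture(n),open(n+"3.pkl","wb"))
crop("scene3","s8.png",150,120,260,220,7)
E
```

```text
now [ 524.8 -184.7  110.9] jaw 10.59 tilt [ 1.e-03 -5.e-04 -1.e+00] t 11.75 F [-0.4  1.   4.9] j [-0.55  0.6   1.61  0.    0.93 -0.73] g 0.178
[0.03, -0.04, 0.19, np.float64(-0.01)]
```

View pics/s8.png

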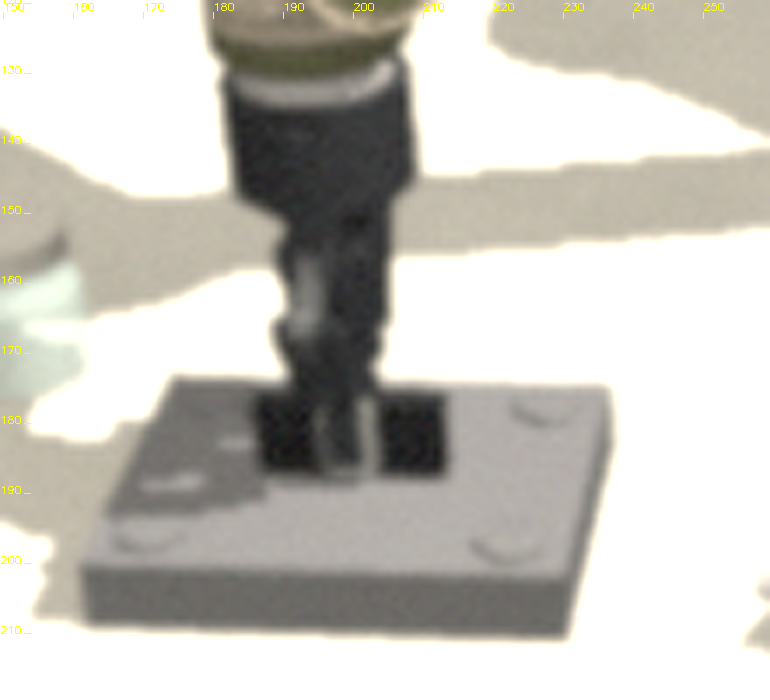

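apply_moves(
  targets=[
    [0,0,-1,0],
    [0,0,-3,0],
    [0,0,-4,0],
    [0,0,-3,0],
    [0,0,-1,0],
    [0,0,0,0],
  ],
)

```text
time_s: 12.4
eef_pos: [524.5, -184.6, 230.9]
ee_rot: [0.001, 0.639, 0.769, 0.0]
force: [-0.1, 0.5, -4.7]
grip_width: 0.175
```

```bash
python3 plan.py 524.2 160.4 225 -11 12
```

```text
now [ 524.5 -184.6  230.9] jaw 10.59 tilt [ 9.e-04 -6.e-04 -1.e+00] t 12.4 F [-0.1  0.5 -4.7] j [-0.55  0.45  1.51 -0.    1.19 -0.73] g 0.175
[2.83, 0.53, 0.05, np.float64(1.8)]
[2.84, 0.44, 0.05, np.float64(1.8)]
[2.85, 0.35, 0.05, np.float64(1.8)]
[2.86, 0.26, 0.05, np.float64(1.8)]
[2.87, 0.17, 0.05, np.float64(1.8)]
[2.87, 0.08, 0.05, np.float64(1.8)]
[2.88, -0.01, 0.05, np.float64(1.8)]
[2.87, -0.1, 0.05, np.float64(1.8)]
[2.87, -0.19, 0.05, np.float64(1.8)]
[2.86, -0.28, 0.05, np.float64(1.8)]
[2.85, -0.37, 0.05, np.float64(1.8)]
[2.84, -0.46, 0.05, np.float64(1.8)]
```

apply_moves(
  targets=[
    [2.8,0.5,0,1.8],
    [2.8,0.4,0,1.8],
    [2.9,0.4,0,1.8],
    [2.9,0.3,0,1.8],
    [2.9,0.2,0,1.8],
    [2.9,0.1,0,1.8],
    [2.9,0,0,1.8],
  ],
)

```text
time_s: 13.1
eef_pos: [524.4, 18.9, 228.0]
ee_rot: [-0.002, 0.72, 0.694, -0.001]
force: [1.1, -0.5, -3.9]
grip_width: 0.173
```

apply_moves(
  targets=[
    [2.9,-0.1,0,1.8],
    [2.9,-0.2,0,1.8],
    [2.9,-0.3,0,1.8],
    [2.8,-0.4,0,1.8],
    [2.2,-0.5,0,1.8],
    [0.3,0,0,0],
    [0,0,0,0],
    [0,0,0,0],
  ],
)

```text
time_s: 13.9
eef_pos: [523.8, 157.8, 229.3]
ee_rot: [-0.0, 0.772, 0.636, -0.001]
force: [0.5, -0.2, -3.4]
grip_width: 0.175
```

```bash
python3 plan.py 524.2 160.4 200 -11 2
```

```text
now [523.8 157.8 229.3] jaw -11.03 tilt [-1.9e-03 -5.0e-04 -1.0e+00] t 13.9 F [ 0.5 -0.2 -3.4] j [ 0.08  0.43  1.53 -0.    1.18  0.27] g 0.175
[0.13, -0.0, 1.47, np.float64(-0.01)]
[0.13, -0.0, 1.47, np.float64(-0.01)]
```

apply_moves(
  targets=[
    [0.3,0,1.0,0],
    [0,0,1.3,0],
    [0,0,0,0],
    [0,0,0,0],
    [0,0,0,0],
  ],
)

```text
time_s: 14.4
eef_pos: [524.7, 161.4, 207.6]
ee_rot: [0.0, 0.772, 0.636, 0.0]
force: [0.5, 0.4, -2.8]
grip_width: 0.177
```

```bash
python3 plan.py 524.2 160.4 200 -11 2; python3 - <<'E'
from h import *
from rig import capture,readout
for n in ("scene","top"):
    pickle.dump(capture(n),open(n+"4.pkl","wb"))
p=readout.sense()["eef_pos"]
crop("scene4","s9.png",265,130,375,240,7)
crop("top4","t9.png",155,165,265,270,7)
L=([p[0],p[1],-.192,p[2]-110.9],LID); B=([524.2,160.4,-.192],BOX)
wire("scene4","w9.png",[L,B],265,130,375,240,7)
wire("top4","wt9.png",[L,B],145,170,255,270,7)
E
```

```text
now [524.7 161.4 207.6] jaw -11.02 tilt [ 5.e-04  0.e+00 -1.e+00] t 14.4 F [ 0.5  0.4 -2.8] j [ 0.09  0.46  1.55 -0.    1.13  0.28] g 0.177
[-0.06, -0.01, 0.38, np.float64(-0.01)]
[-0.06, -0.01, 0.38, np.float64(-0.01)]
```

View pics/w9.png

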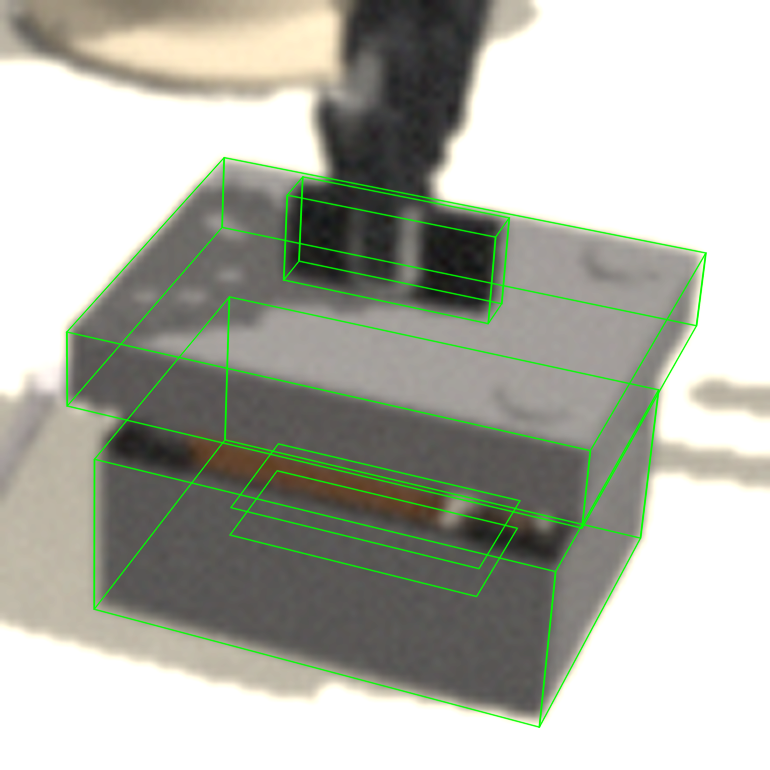

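View pics/wt9.png

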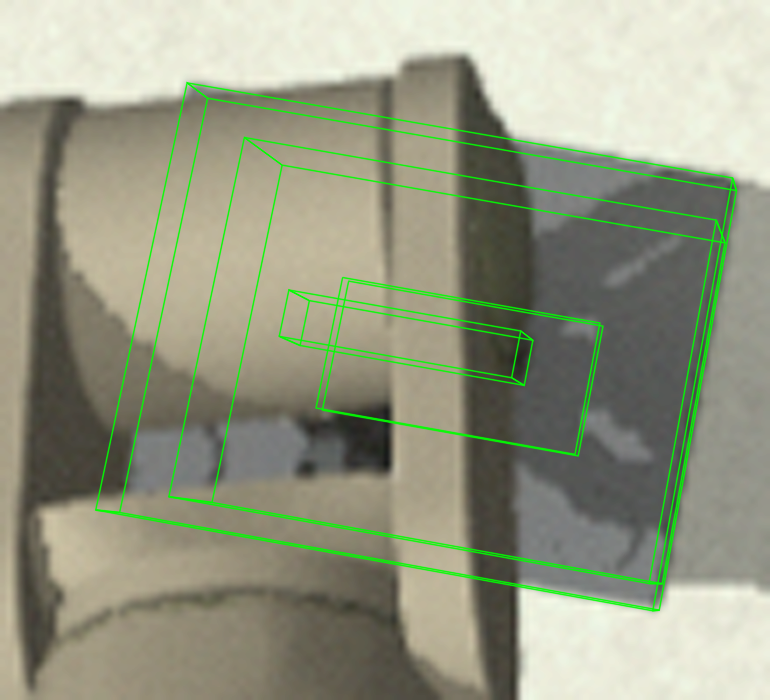

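```bash
python3 plan.py 523.4 160.7 195 -11 1; python3 - <<'E'
from h import *
crop("scene4","z1.png",268,180,320,225,14)
crop("scene4","z2.png",322,175,374,240,12)
E
```

```text
now [524.7 161.5 207.8] jaw -11.01 tilt [ 8.e-04  0.e+00 -1.e+00] t 14.5 F [ 0.3 -0.8 -4.6] j [ 0.09  0.46  1.55 -0.    1.13  0.28] g 0.177
[-0.11, -0.11, 1.28, np.float64(-0.01)]
```

View pics/z1.png

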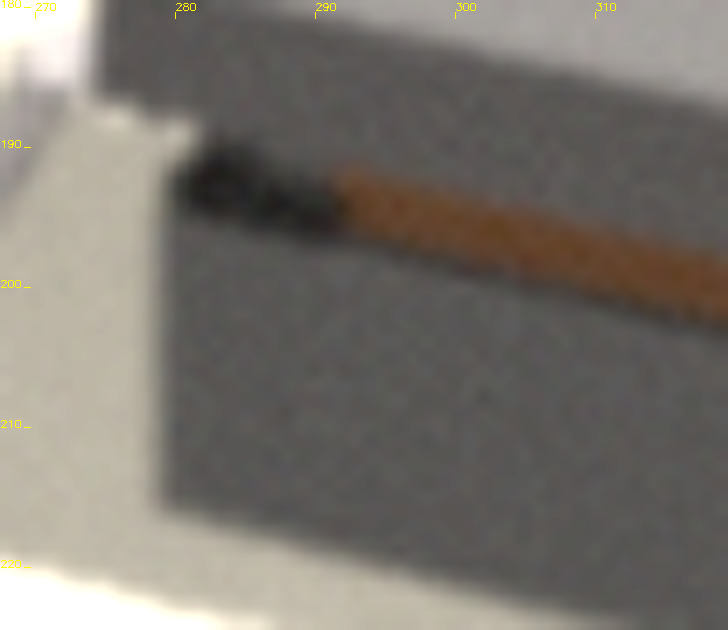

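View pics/z2.png

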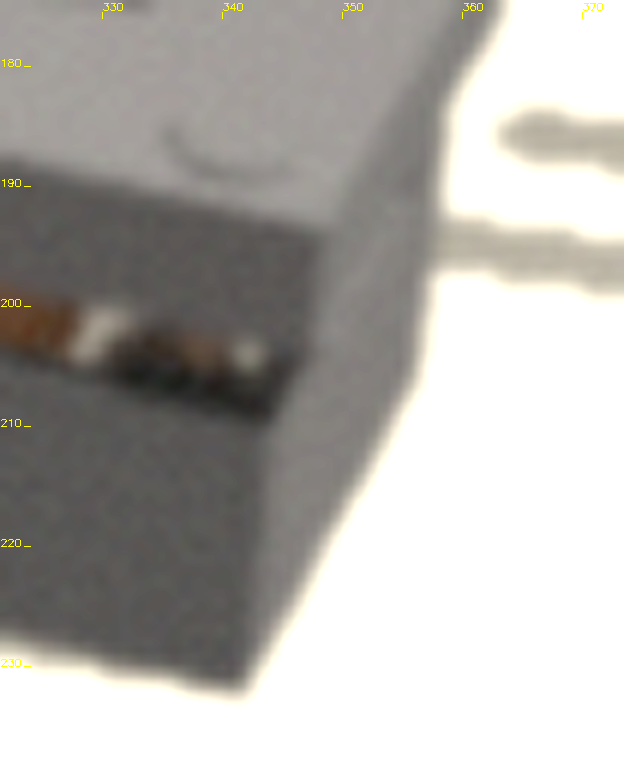

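```bash
python3 - <<'E'
from h import *
s=load("scene4")
b=np.array([[68,-90,0],[68,-90,70],[68,90,0],[68,90,70]]); ob=np.array([[278.8,215.8],[279.8,194.6],[341.75,232.2],[343.8,209.5]])
l=np.array([[76.5,-98.5,0],[76.5,98.5,0],[76.5,98.5,32]]); ol=np.array([[274.3,187.0],[347.5,204.1],[348.6,193.8]])
print("box res",(ob-proj(s,T([523.4,160.7,-.192],b))).round(1).tolist())
print("lid res",(ol-proj(s,T([524.7,161.4,-.192,207.6-110.9],l))).round(1).tolist())
for d in ([1,0,0],[0,1,0],[0,0,1]): print((proj(s,np.array([580,160,70.])+d)-proj(s,[580,160,70.])).round(2))
E
```

```text
box res [[0.7, -0.5], [1.7, -0.3], [0.1, -0.9], [-0.2, -1.4]]
lid res [[0.3, -0.5], [-0.0, -0.8], [-0.1, -0.1]]
[[-0.06  0.21]]
[[0.38 0.05]]
[[ 0.02 -0.32]]
```

apply_moves(
  targets=[
    [0,-0.15,0.7,0],
    [0,0,0.8,0],
    [0,0,0,0],
    [0,0,0,0],
  ],
)

```text
time_s: 14.9
eef_pos: [523.0, 161.8, 192.1]
ee_rot: [-0.0, 0.772, 0.636, -0.0]
force: [0.6, 0.2, -3.1]
grip_width: 0.178
```

apply_moves(
  targets=[
    [0,0,0.2,0],
    [0,0,0.2,0],
    [0,0,0.2,0],
    [0,0,0,0],
  ],
)

```text
time_s: 15.3
eef_pos: [522.9, 161.8, 186.1]
ee_rot: [-0.0, 0.772, 0.636, -0.0]
force: [0.2, 1.4, -3.1]
grip_width: 0.175
```

apply_moves(
  targets=[
    [0,0,0.2,0],
    [0,0,0.2,0],
    [0,0,0.2,0],
    [0,0,0.2,0],
    [0,0,0,0],
  ],
)

```text
time_s: 15.8
eef_pos: [522.9, 161.8, 178.1]
ee_rot: [-0.0, 0.772, 0.636, -0.0]
force: [0.1, -0.1, -3.9]
grip_width: 0.178
```

apply_moves(
  targets=[
    [0,0,0.3,0],
    [0,0,0.3,0],
    [0,0,0.3,0],
    [0,0,0.3,0],
    [0,0,0,0],
  ],
)

```text
time_s: 16.3
eef_pos: [522.8, 161.8, 165.9]
ee_rot: [-0.0, 0.772, 0.636, -0.0]
force: [-0.4, 0.4, -4.2]
grip_width: 0.179
```

apply_moves(
  targets=[
    [0,0,0.1,0],
    [0,0,0.1,0],
    [0,0,0.1,0],
    [0,0,0,0],
  ],
)

```text
time_s: 16.7
eef_pos: [523.0, 161.8, 163.3]
ee_rot: [-0.0, 0.772, 0.636, -0.0]
force: [0.1, -0.2, -3.7]
grip_width: 0.176
```

apply_moves(
  targets=[
    [0,0,0.05,0],
    [0,0,0.05,0],
    [0,0,0.05,0],
    [0,0,0,0],
  ],
)

```text
time_s: 17.1
eef_pos: [523.1, 161.8, 162.0]
ee_rot: [0.0, 0.772, 0.636, 0.0]
force: [0.1, 0.1, -2.9]
grip_width: 0.176
```

apply_moves(
  targets=[
    [0,0,0.05,0],
    [0,0,0,0],
  ],
)

```text
time_s: 17.3
eef_pos: [523.1, 161.8, 161.8]
ee_rot: [0.0, 0.772, 0.636, 0.0]
force: [-0.7, -0.8, 2.4]
grip_width: 0.179
```

apply_moves(
  targets=[
    [0,0,0,0],
    [0,0,0,0],
    [0,0,0,0],
    [0,0,0,0],
  ],
  grip=5.0,
)

```text
time_s: 17.7
eef_pos: [523.1, 161.8, 161.4]
ee_rot: [0.0, 0.772, 0.636, 0.0]
force: [-0.6, -0.4, 0.4]
grip_width: 0.585
```

apply_moves(
  targets=[
    [0,0,-2,0],
    [0,0,-4,0],
    [0,0,-3,0],
    [0,0,0,0],
  ],
)

```text
time_s: 18.1
eef_pos: [524.2, 162.0, 255.5]
ee_rot: [0.002, 0.772, 0.636, 0.003]
force: [0.0, 0.6, -0.3]
grip_width: 0.583
```

```bash
python3 - <<'E'
from h import *
from rig import capture,readout
for n in ("scene","top"):
    pickle.dump(capture(n),open(n+"5.pkl","wb"))
wire("scene5","w10.png",[([523.0,161.8,-.192,51],LID)],265,130,375,240,7)
E
```

```text
(no output)
```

View pics/w10.png

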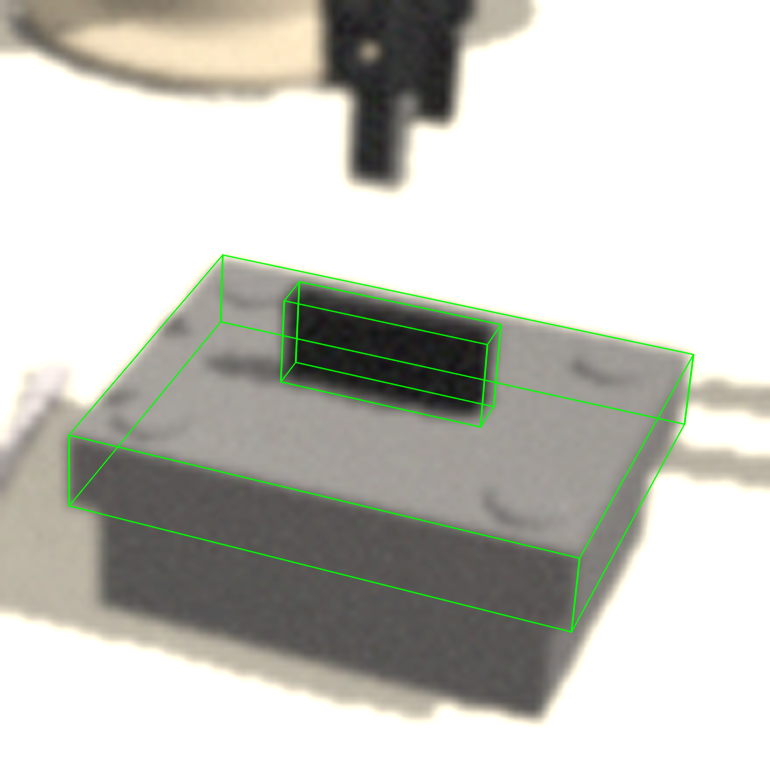

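The lid is loosely on, its skirt round the box, and I've let go of it. I'll close the fingers and press at the +x+y boss first.

```bash
python3 plan.py 590.1 224.1 180 -11 3
```

```text
now [523.  161.8 251.4] jaw -11.01 tilt [ 5.e-04  1.e-04 -1.e+00] t 18.2 F [-0.4 -0.4 -1. ] j [0.09 0.41 1.51 0.   1.23 0.28] g 0.583
[2.46, 1.8, 2.38, np.float64(-0.0)]
[2.46, 1.8, 2.38, np.float64(-0.0)]
[2.46, 1.8, 2.38, np.float64(-0.0)]
```

apply_moves(
  targets=[
    [2.5,1.8,0,0],
    [2.5,1.8,2.0,0],
    [2.4,1.8,2.5,0],
    [0,0,2.0,0],
    [0,0,0,0],
    [0,0,0,0],
    [0,0,0,0],
  ],
  grip=0,
  force=60,
)

```text
time_s: 18.9
eef_pos: [590.3, 223.9, 187.6]
ee_rot: [0.0, 0.772, 0.636, 0.001]
force: [-0.1, 0.5, 0.7]
grip_width: 0.003
```

```bash
python3 plan.py 590.1 224.1 165 -11 1;python3 - <<'E'
from h import *
from rig import capture,readout
for n in ("scene",):
    pickle.dump(capture(n),open(n+"5.pkl","wb"))
crop("scene5","s11.png",265,130,375,240,7)
E
```

```text
now [590.3 223.9 187.6] jaw -11.03 tilt [ 1.5e-03  2.0e-04 -1.0e+00] t 18.9 F [-0.1  0.5  0.7] j [ 0.18  0.65  1.3  -0.    1.2   0.37] g 0.003
[0.01, -0.03, 2.26, np.float64(-0.03)]
```

View pics/s11.png

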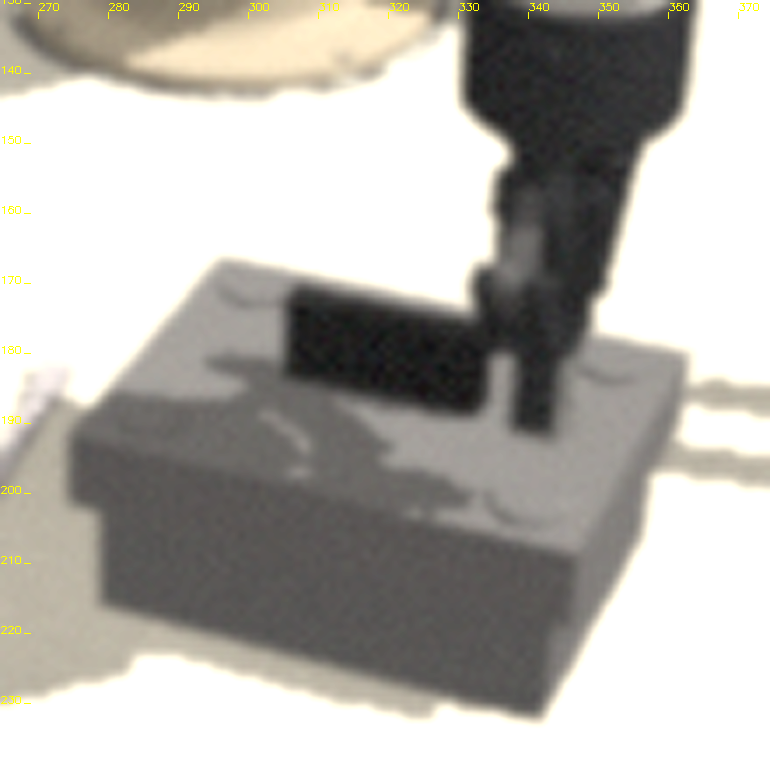

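apply_moves(
  targets=[
    [0,0,1.0,0],
    [0,0,1.0,0],
    [0,0,0.3,0],
    [0,0,0,0],
    [0,0,0,0],
  ],
)

```text
time_s: 19.45
eef_pos: [590.3, 224.2, 163.5]
ee_rot: [0.0, 0.772, 0.636, 0.0]
force: [-0.1, -0.6, 0.9]
grip_width: -0.001
```

apply_moves(
  targets=[
    [0,0,0.1,0],
    [0,0,0.1,0],
    [0,0,0.1,0],
    [0,0,0.1,0],
    [0,0,0,0],
  ],
)

```text
time_s: 19.95
eef_pos: [590.1, 224.1, 159.3]
ee_rot: [-0.0, 0.772, 0.636, -0.0]
force: [-0.2, -1.0, -0.7]
grip_width: 0.002
```

apply_moves(
  targets=[
    [0,0,0.1,0],
    [0,0,0.05,0],
    [0,0,0.05,0],
    [0,0,0,0],
  ],
)

```text
time_s: 20.35
eef_pos: [590.2, 224.2, 157.7]
ee_rot: [0.0, 0.772, 0.636, 0.0]
force: [-1.2, -0.1, 2.1]
grip_width: 0.004
```

apply_moves(
  targets=[
    [0,0,0.05,0],
    [0,0,0.05,0],
    [0,0,0.05,0],
    [0,0,0,0],
  ],
)

```text
time_s: 20.75
eef_pos: [590.3, 224.2, 157.3]
ee_rot: [0.0, 0.772, 0.636, 0.0]
force: [-4.1, -0.8, 11.3]
grip_width: -0.0
```

apply_moves(
  targets=[
    [0,0,0.05,0],
    [0,0,0.05,0],
    [0,0,0.05,0],
    [0,0,0.05,0],
    [0,0,0,0],
  ],
)

```text
time_s: 21.25
eef_pos: [590.4, 224.3, 155.6]
ee_rot: [0.0, 0.772, 0.636, 0.001]
force: [-4.5, -0.7, 12.7]
grip_width: -0.001
```

apply_moves(
  targets=[
    [0,0,0.05,0],
    [0,0,0.05,0],
    [0,0,0.05,0],
    [0,0,0.05,0],
    [0,0,0,0],
  ],
)

```text
time_s: 21.75
eef_pos: [590.6, 224.3, 153.7]
ee_rot: [0.001, 0.772, 0.636, 0.001]
force: [-3.4, -0.8, 13.1]
grip_width: 0.003
```

Yielding at 13 N, as described. I'll keep going until it goes hard.

apply_moves(
  targets=[
    [0,0,0.05,0],
    [0,0,0.05,0],
    [0,0,0.05,0],
    [0,0,0,0],
  ],
)

```text
time_s: 22.15
eef_pos: [590.7, 224.4, 152.9]
ee_rot: [0.001, 0.772, 0.636, 0.001]
force: [-6.1, -1.3, 17.3]
grip_width: 0.003
```

apply_moves(
  targets=[
    [0,0,0.05,0],
    [0,0,0.05,0],
    [0,0,0,0],
  ],
)

```text
time_s: 22.45
eef_pos: [590.7, 224.4, 152.7]
ee_rot: [0.001, 0.772, 0.636, 0.001]
force: [-7.5, -2.4, 24.4]
grip_width: 0.002
```

apply_moves(
  targets=[
    [0,0,0.05,0],
    [0,0,0.05,0],
    [0,0,0,0],
    [0,0,0,0],
  ],
)

```text
time_s: 22.85
eef_pos: [590.7, 224.4, 152.6]
ee_rot: [0.001, 0.772, 0.636, 0.001]
force: [-11.2, -2.4, 30.0]
grip_width: -0.003
```

apply_moves(
  targets=[
    [0,0,-0.5,0],
    [0,0,-3,0],
    [0,0,-3,0],
    [0,0,0,0],
    [0,0,0,0],
  ],
)

```text
time_s: 23.35
eef_pos: [590.2, 224.2, 213.4]
ee_rot: [0.0, 0.772, 0.636, 0.0]
force: [-0.7, -0.1, -0.2]
grip_width: -0.004
```

```bash
python3 plan.py 455.9 99.5 215 -11 4;python3 - <<'E'
from h import *
from rig import capture,readout
for n in ("scene",):
    pickle.dump(capture(n),open(n+"5.pkl","wb"))
crop("scene5","s12.png",265,130,375,240,7)
E
```

```text
now [590.2 224.2 213.4] jaw -11.01 tilt [ 4.e-04  1.e-04 -1.e+00] t 23.35 F [-0.7 -0.1 -0.2] j [ 0.18  0.62  1.27 -0.    1.25  0.37] g -0.004
[-3.7, -2.7, -0.04, np.float64(-0.0)]
[-3.7, -2.7, -0.04, np.float64(-0.0)]
[-3.7, -2.7, -0.04, np.float64(-0.0)]
[-3.7, -2.7, -0.04, np.float64(-0.0)]
```

View pics/s12.png

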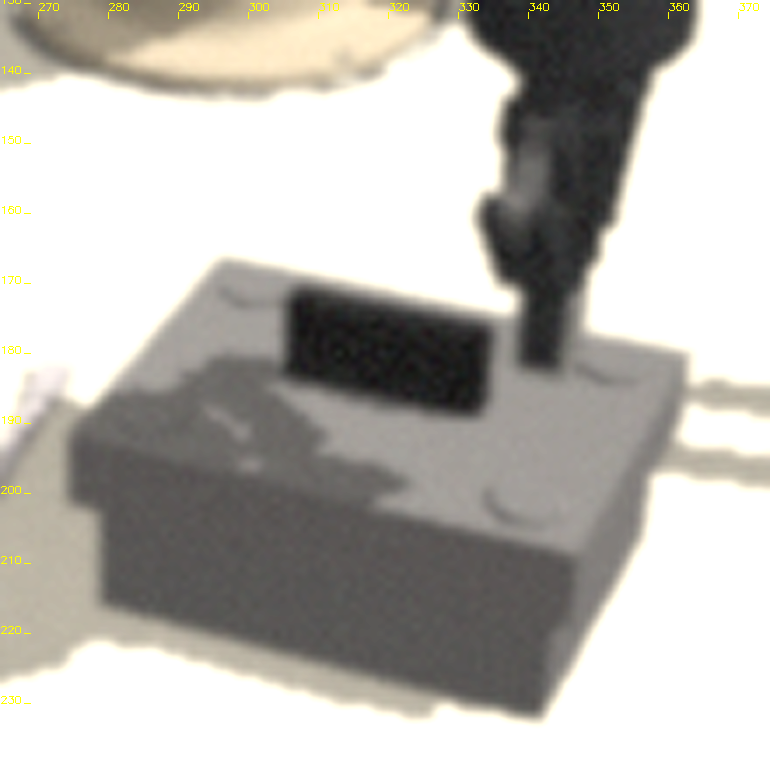

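apply_moves(
  targets=[
    [-3.7,-2.7,0,0],
    [-3.7,-2.7,0,0],
    [-3.7,-2.7,0,0],
    [-3.7,-2.7,0,0],
    [0,0,2.5,0],
    [0,0,2.0,0],
    [0,0,0,0],
    [0,0,0,0],
  ],
)

```text
time_s: 24.2
eef_pos: [455.8, 99.6, 168.2]
ee_rot: [-0.0, 0.772, 0.636, -0.001]
force: [0.7, 0.6, 0.5]
grip_width: 0.001
```

```bash
python3 plan.py 455.9 99.5 165 -11 1;python3 - <<'E'
from h import *
from rig import capture,readout
for n in ("scene",):
    pickle.dump(capture(n),open(n+"5.pkl","wb"))
crop("scene5","s13.png",265,130,375,240,7)
E
```

```text
now [455.8  99.6 168.2] jaw -11.01 tilt [-1.4e-03  1.0e-04 -1.0e+00] t 24.2 F [0.7 0.6 0.5] j [-0.04  0.35  1.84  0.    0.95  0.16] g 0.001
[-0.01, 0.01, 0.32, np.float64(-0.01)]
```

View pics/s13.png

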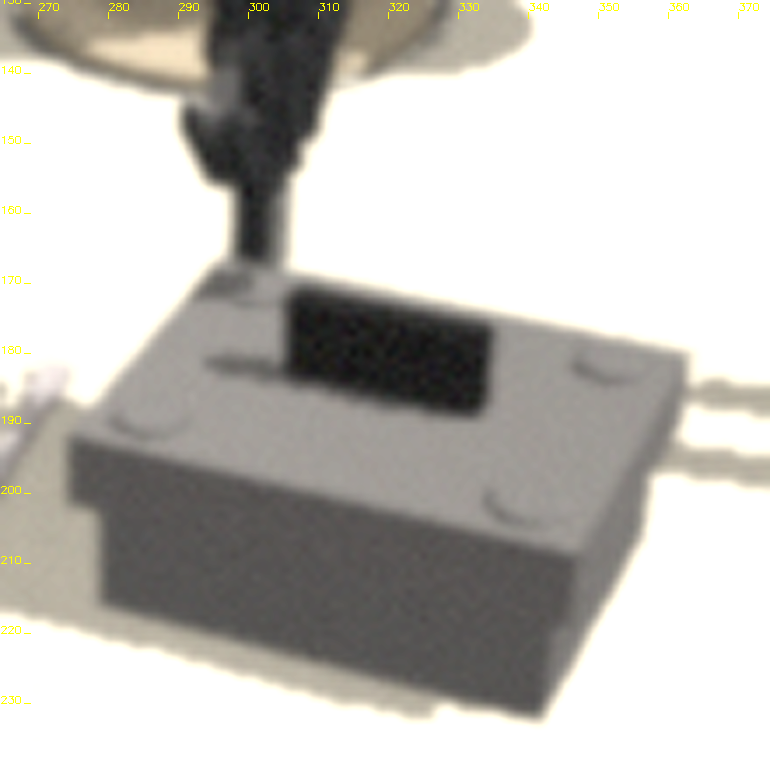

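apply_moves(
  targets=[
    [0,0,0.2,0],
    [0,0,0.2,0],
    [0,0,0.2,0],
    [0,0,0.1,0],
    [0,0,0,0],
  ],
)

```text
time_s: 24.75
eef_pos: [455.9, 99.5, 161.3]
ee_rot: [-0.0, 0.772, 0.636, -0.0]
force: [-0.3, -0.6, -0.8]
grip_width: 0.001
```

apply_moves(
  targets=[
    [0,0,0.1,0],
    [0,0,0.1,0],
    [0,0,0.05,0],
    [0,0,0.05,0],
    [0,0,0,0],
  ],
)

```text
time_s: 25.25
eef_pos: [455.9, 99.5, 158.4]
ee_rot: [-0.0, 0.772, 0.636, -0.0]
force: [0.4, -0.4, 0.1]
grip_width: -0.005
```

apply_moves(
  targets=[
    [0,0,0.05,0],
    [0,0,0.05,0],
    [0,0,0.05,0],
    [0,0,0.05,0],
    [0,0,0,0],
  ],
)

```text
time_s: 25.75
eef_pos: [456.0, 99.5, 157.3]
ee_rot: [0.0, 0.772, 0.636, 0.0]
force: [-4.8, -0.5, 12.4]
grip_width: 0.002
```

apply_moves(
  targets=[
    [0,0,0.05,0],
    [0,0,0.05,0],
    [0,0,0.05,0],
    [0,0,0.05,0],
    [0,0,0,0],
  ],
)

```text
time_s: 26.25
eef_pos: [455.9, 99.5, 155.4]
ee_rot: [0.0, 0.772, 0.636, 0.0]
force: [-5.5, -1.5, 13.9]
grip_width: -0.0
```

apply_moves(
  targets=[
    [0,0,0.05,0],
    [0,0,0.05,0],
    [0,0,0.05,0],
    [0,0,0.05,0],
    [0,0,0,0],
  ],
)

```text
time_s: 26.75
eef_pos: [455.8, 99.4, 153.3]
ee_rot: [0.0, 0.772, 0.636, -0.0]
force: [-6.2, -1.9, 14.0]
grip_width: 0.003
```

apply_moves(
  targets=[
    [0,0,0.05,0],
    [0,0,0.05,0],
    [0,0,0.05,0],
    [0,0,0,0],
  ],
)

```text
time_s: 27.15
eef_pos: [455.9, 99.4, 152.7]
ee_rot: [0.0, 0.772, 0.636, -0.0]
force: [-9.0, -2.5, 24.4]
grip_width: 0.0
```

apply_moves(
  targets=[
    [0,0,0.05,0],
    [0,0,0.05,0],
    [0,0,0,0],
  ],
)

```text
time_s: 27.45
eef_pos: [455.9, 99.4, 152.4]
ee_rot: [0.001, 0.771, 0.636, 0.0]
force: [-13.1, -1.8, 34.3]
grip_width: 0.004
```

Corner 2 has gone hard. Next is corner 3 (+x −y).

apply_moves(
  targets=[
    [0,0,-0.5,0],
    [0,0,-3,0],
    [0,0,-3,0],
    [0,0,0,0],
  ],
)

```text
time_s: 27.85
eef_pos: [457.2, 99.5, 218.1]
ee_rot: [0.002, 0.772, 0.636, 0.002]
force: [0.2, 0.2, -0.2]
grip_width: -0.0
```

```bash
python3 plan.py 561.9 78.9 213 -11 3;python3 - <<'E'
from h import *
from rig import capture,readout
for n in ("scene",):
    pickle.dump(capture(n),open(n+"5.pkl","wb"))
crop("scene5","s14.png",265,130,375,240,7)
E
```

```text
now [457.2  99.5 218.1] jaw -11.0 tilt [ 6.6e-03 -2.0e-04 -1.0e+00] t 27.85 F [ 0.2  0.2 -0.2] j [-0.04  0.28  1.79  0.    1.07  0.16] g -0.0
[-0.01, 3.56, 0.17, np.float64(-0.0)]
[-0.01, 3.56, 0.17, np.float64(-0.0)]
[-0.01, 3.56, 0.17, np.float64(-0.0)]
```

View pics/s14.png

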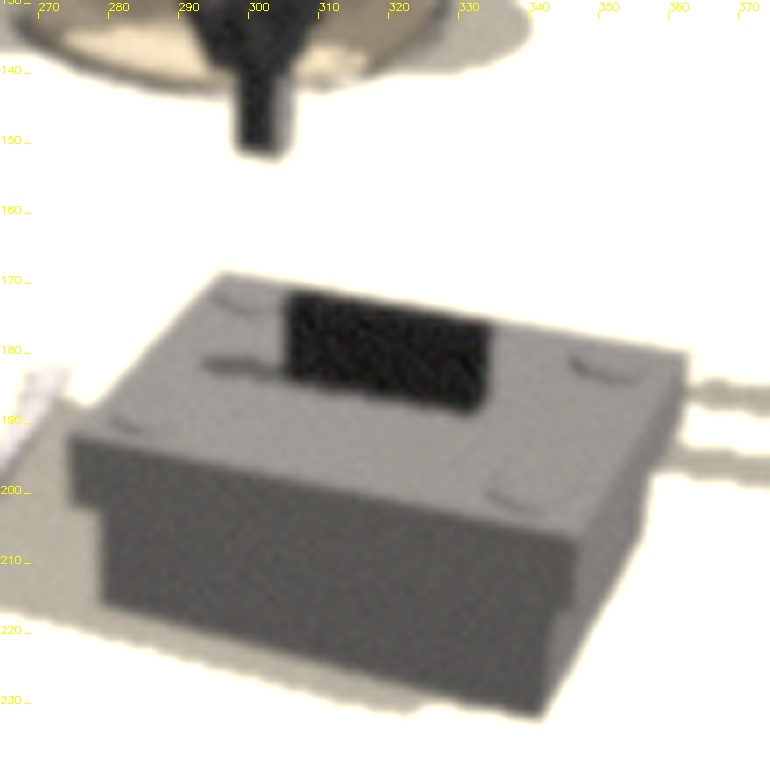

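apply_moves(
  targets=[
    [0,3.6,0,0],
    [0,3.6,0,0],
    [0,3.6,0,0],
    [0,0,2.5,0],
    [0,0,2.2,0],
    [0,0,0.5,0],
    [0,0,0,0],
    [0,0,0,0],
  ],
)

```text
time_s: 28.7
eef_pos: [562.1, 78.9, 163.6]
ee_rot: [0.0, 0.772, 0.636, 0.0]
force: [0.4, -0.4, -0.1]
grip_width: -0.002
```

apply_moves(
  targets=[
    [0,0,0.1,0],
    [0,0,0.1,0],
    [0,0,0,0],
  ],
)

```text
time_s: 29.0
eef_pos: [562.0, 78.9, 161.2]
ee_rot: [0.0, 0.772, 0.636, 0.0]
force: [0.3, -0.1, 0.2]
grip_width: -0.001
```

apply_moves(
  targets=[
    [0,0,0.1,0],
    [0,0,0.1,0],
    [0,0,0.05,0],
    [0,0,0.05,0],
    [0,0,0,0],
  ],
)

```text
time_s: 29.5
eef_pos: [562.2, 79.0, 158.3]
ee_rot: [0.0, 0.772, 0.636, 0.0]
force: [1.1, 0.7, 3.6]
grip_width: -0.002
```

apply_moves(
  targets=[
    [0,0,0.05,0],
    [0,0,0.05,0],
    [0,0,0.05,0],
    [0,0,0.05,0],
    [0,0,0,0],
  ],
)

```text
time_s: 30.0
eef_pos: [562.3, 79.0, 156.8]
ee_rot: [0.001, 0.772, 0.636, 0.001]
force: [0.2, 1.2, 8.0]
grip_width: -0.002
```

apply_moves(
  targets=[
    [0,0,0.05,0],
    [0,0,0.05,0],
    [0,0,0.05,0],
    [0,0,0.05,0],
    [0,0,0,0],
  ],
)

```text
time_s: 30.5
eef_pos: [562.3, 78.9, 154.9]
ee_rot: [0.001, 0.772, 0.636, 0.001]
force: [-0.3, 1.4, 9.4]
grip_width: -0.003
```

apply_moves(
  targets=[
    [0,0,0.05,0],
    [0,0,0.05,0],
    [0,0,0.05,0],
    [0,0,0.05,0],
    [0,0,0,0],
  ],
)

```text
time_s: 31.0
eef_pos: [562.4, 78.9, 152.9]
ee_rot: [0.001, 0.772, 0.636, 0.001]
force: [-0.6, 0.6, 9.5]
grip_width: 0.002
```

apply_moves(
  targets=[
    [0,0,0.05,0],
    [0,0,0.05,0],
    [0,0,0.05,0],
    [0,0,0,0],
  ],
)

```text
time_s: 31.4
eef_pos: [562.5, 78.9, 152.2]
ee_rot: [0.001, 0.772, 0.636, 0.001]
force: [-3.5, 0.6, 15.4]
grip_width: -0.002
```

apply_moves(
  targets=[
    [0,0,0.05,0],
    [0,0,0.05,0],
    [0,0,0,0],
  ],
)

```text
time_s: 31.7
eef_pos: [562.5, 78.9, 152.1]
ee_rot: [0.001, 0.772, 0.636, 0.001]
force: [-7.2, -0.9, 22.6]
grip_width: -0.004
```

apply_moves(
  targets=[
    [0,0,0.05,0],
    [0,0,0.05,0],
    [0,0,0,0],
    [0,0,0,0],
  ],
)

```text
time_s: 32.1
eef_pos: [562.5, 78.9, 152.0]
ee_rot: [0.001, 0.772, 0.636, 0.001]
force: [-9.6, 0.1, 31.5]
grip_width: 0.005
```

apply_moves(
  targets=[
    [0,0,-0.5,0],
    [0,0,-3,0],
    [0,0,-3,0],
    [0,0,0,0],
    [0,0,0,0],
  ],
)

```text
time_s: 32.6
eef_pos: [561.7, 78.8, 213.1]
ee_rot: [-0.0, 0.772, 0.636, -0.0]
force: [-0.4, 0.7, -0.4]
grip_width: 0.005
```

```bash
python3 plan.py 484.1 244.7 213 -11 4
```

```text
now [561.7  78.8 213.1] jaw -11.01 tilt [-3.e-04 -1.e-04 -1.e+00] t 32.6 F [-0.4  0.7 -0.4] j [-0.07  0.49  1.49 -0.    1.16  0.13] g 0.005
[3.7, -2.7, 0.0, np.float64(-0.0)]
[3.7, -2.7, 0.0, np.float64(-0.0)]
[3.7, -2.7, 0.0, np.float64(-0.0)]
[3.7, -2.7, 0.0, np.float64(-0.0)]
```

apply_moves(
  targets=[
    [3.7,-2.7,0,0],
    [3.7,-2.7,0,0],
    [3.7,-2.7,0,0],
    [3.7,-2.7,0,0],
    [0,0,2.5,0],
    [0,0,2.2,0],
    [0,0,0,0],
    [0,0,0,0],
  ],
)

```text
time_s: 33.4
eef_pos: [484.0, 244.6, 166.0]
ee_rot: [-0.0, 0.772, 0.636, -0.001]
force: [0.1, 0.1, 0.5]
grip_width: -0.001
```

apply_moves(
  targets=[
    [0,0,0.2,0],
    [0,0,0.1,0],
    [0,0,0.1,0],
    [0,0,0,0],
  ],
)

```text
time_s: 33.8
eef_pos: [484.2, 244.7, 162.6]
ee_rot: [0.0, 0.772, 0.636, 0.0]
force: [0.2, -0.1, -0.2]
grip_width: -0.002
```

apply_moves(
  targets=[
    [0,0,0.1,0],
    [0,0,0.1,0],
    [0,0,0.05,0],
    [0,0,0.05,0],
    [0,0,0,0],
  ],
)

```text
time_s: 34.3
eef_pos: [484.1, 244.8, 159.3]
ee_rot: [-0.0, 0.772, 0.636, -0.0]
force: [0.5, -0.3, -0.5]
grip_width: -0.002
```

apply_moves(
  targets=[
    [0,0,0.05,0],
    [0,0,0.05,0],
    [0,0,0.05,0],
    [0,0,0.05,0],
    [0,0,0,0],
  ],
)

```text
time_s: 34.8
eef_pos: [484.4, 245.0, 158.2]
ee_rot: [0.0, 0.772, 0.636, 0.001]
force: [-0.9, 0.5, 7.3]
grip_width: -0.003
```

apply_moves(
  targets=[
    [0,0,0.05,0],
    [0,0,0.05,0],
    [0,0,0.05,0],
    [0,0,0.05,0],
    [0,0,0,0],
  ],
)

```text
time_s: 35.3
eef_pos: [484.4, 245.0, 156.3]
ee_rot: [0.0, 0.772, 0.636, 0.001]
force: [-1.9, 0.7, 8.4]
grip_width: 0.004
```

apply_moves(
  targets=[
    [0,0,0.05,0],
    [0,0,0.05,0],
    [0,0,0.05,0],
    [0,0,0.05,0],
    [0,0,0,0],
  ],
)

```text
time_s: 35.8
eef_pos: [484.3, 245.1, 154.3]
ee_rot: [0.0, 0.772, 0.636, 0.001]
force: [-2.0, 0.4, 9.0]
grip_width: -0.003
```

apply_moves(
  targets=[
    [0,0,0.05,0],
    [0,0,0.05,0],
    [0,0,0.05,0],
    [0,0,0.05,0],
    [0,0,0,0],
  ],
)

```text
time_s: 36.3
eef_pos: [484.3, 245.1, 152.4]
ee_rot: [0.0, 0.772, 0.636, 0.001]
force: [-2.1, 0.6, 10.2]
grip_width: 0.002
```

apply_moves(
  targets=[
    [0,0,0.05,0],
    [0,0,0.05,0],
    [0,0,0.05,0],
    [0,0,0,0],
  ],
)

```text
time_s: 36.7
eef_pos: [484.3, 245.2, 151.7]
ee_rot: [0.0, 0.772, 0.636, 0.001]
force: [-5.2, -0.7, 17.4]
grip_width: -0.001
```

apply_moves(
  targets=[
    [0,0,0.05,0],
    [0,0,0.05,0],
    [0,0,0,0],
  ],
)

```text
time_s: 37.0
eef_pos: [484.3, 245.2, 151.6]
ee_rot: [0.0, 0.772, 0.636, 0.001]
force: [-8.8, -1.5, 26.2]
grip_width: 0.001
```

apply_moves(
  targets=[
    [0,0,0.05,0],
    [0,0,0.05,0],
    [0,0,0,0],
    [0,0,0,0],
  ],
)

```text
time_s: 37.4
eef_pos: [484.4, 245.2, 151.5]
ee_rot: [0.0, 0.772, 0.636, 0.001]
force: [-12.9, -3.2, 35.9]
grip_width: 0.003
```

apply_moves(
  targets=[
    [0,0,-0.5,0],
    [0,0,-3,0],
    [0,0,-3,0],
    [0,0,0,0],
    [0,0,0,0],
  ],
)

```text
time_s: 37.9
eef_pos: [484.1, 244.8, 212.8]
ee_rot: [0.0, 0.772, 0.636, 0.0]
force: [0.7, 0.3, -1.2]
grip_width: -0.003
```

```bash
python3 plan.py 590.1 224.1 213 -11 3;python3 - <<'E'
from h import *
from rig import capture,readout
for n in ("scene",):
    pickle.dump(capture(n),open(n+"6.pkl","wb"))
wire("scene6","w15.png",[([523.0,161.8,-.192,44],LID)],265,130,375,240,7)
crop("scene6","s15.png",265,130,375,240,7)
E
```

```text
now [484.1 244.8 212.8] jaw -11.01 tilt [ 3.e-04  0.e+00 -1.e+00] t 37.9 F [ 0.7  0.3 -1.2] j [ 0.25  0.44  1.57 -0.    1.13  0.44] g -0.003
[-0.0, 3.6, -0.01, np.float64(-0.0)]
[-0.0, 3.6, -0.01, np.float64(-0.0)]
[-0.0, 3.6, -0.01, np.float64(-0.0)]
```

View pics/w15.png

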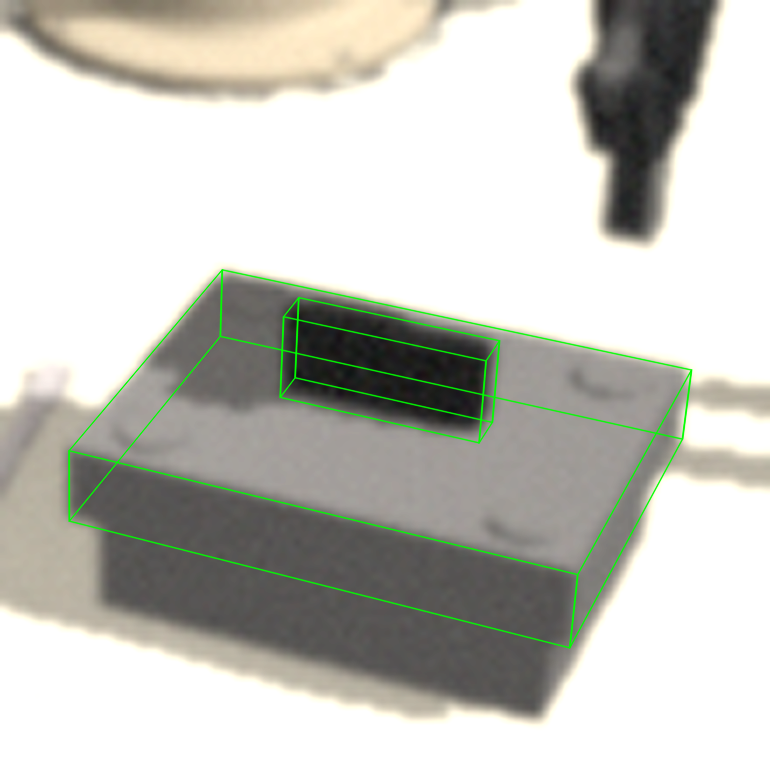

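The lid looks home, matching the 44 mm wireframe. I'll do a second crosswise round to check each corner and take out the last tenths of a millimetre.

apply_moves(
  targets=[
    [0,3.6,0,0],
    [0,3.6,0,0],
    [0,3.6,0,0],
    [0,0,3.0,0],
    [0,0,2.0,0],
    [0,0,0.8,0],
    [0,0,0,0],
    [0,0,0,0],
  ],
)

```text
time_s: 38.75
eef_pos: [590.1, 224.2, 154.8]
ee_rot: [-0.0, 0.772, 0.636, -0.0]
force: [-0.7, -0.1, 0.1]
grip_width: -0.001
```

apply_moves(
  targets=[
    [0,0,0.1,0],
    [0,0,0.1,0],
    [0,0,0.05,0],
    [0,0,0,0],
  ],
)

```text
time_s: 39.15
eef_pos: [590.2, 224.2, 152.4]
ee_rot: [-0.0, 0.772, 0.636, -0.0]
force: [0.0, -0.2, -0.1]
grip_width: 0.001
```

apply_moves(
  targets=[
    [0,0,0.1,0],
    [0,0,0.05,0],
    [0,0,0.05,0],
    [0,0,0,0],
  ],
)

```text
time_s: 39.55
eef_pos: [590.3, 224.2, 151.7]
ee_rot: [0.0, 0.772, 0.636, 0.0]
force: [-3.3, -0.1, 9.2]
grip_width: -0.0
```

apply_moves(
  targets=[
    [0,0,0.1,0],
    [0,0,0.05,0],
    [0,0,0.05,0],
    [0,0,0,0],
  ],
)

```text
time_s: 39.95
eef_pos: [590.3, 224.2, 151.6]
ee_rot: [0.001, 0.772, 0.636, 0.001]
force: [-10.5, -2.2, 22.8]
grip_width: -0.001
```

apply_moves(
  targets=[
    [0,0,0.05,0],
    [0,0,0.05,0],
    [0,0,0,0],
  ],
)

```text
time_s: 40.25
eef_pos: [590.3, 224.2, 151.5]
ee_rot: [0.001, 0.772, 0.636, 0.001]
force: [-13.3, -3.8, 30.5]
grip_width: -0.002
```

apply_moves(
  targets=[
    [0,0,-0.6,0],
    [0,0,-3,0],
    [0,0,-2.5,0],
    [-3.7,-2.7,0,0],
    [-3.7,-2.7,0,0],
    [-3.7,-2.7,0,0],
    [-3.7,-2.7,0,0],
    [0,0,2.0,0],
  ],
)

```text
time_s: 41.05
eef_pos: [453.9, 97.5, 190.1]
ee_rot: [0.001, 0.772, 0.635, 0.001]
force: [0.9, 0.6, 0.5]
grip_width: -0.0
```

```bash
python3 plan.py 455.9 99.5 155 -11 1
```

```text
now [453.9  97.5 190.1] jaw -11.14 tilt [ 2.9e-03 -6.0e-04 -1.0e+00] t 41.05 F [0.9 0.6 0.5] j [-0.04  0.31  1.83 -0.    1.    0.15] g -0.0
[0.23, 0.16, 3.51, np.float64(-0.14)]
```

apply_moves(
  targets=[
    [0,0,2.0,0],
    [0,0,1.0,0],
    [0,0,0.2,0],
    [0,0,0,0],
    [0,0,0,0],
  ],
)

```text
time_s: 41.55
eef_pos: [456.3, 99.6, 157.0]
ee_rot: [0.0, 0.772, 0.636, 0.0]
force: [0.4, 1.4, 0.1]
grip_width: -0.002
```

apply_moves(
  targets=[
    [0,0,0.1,0],
    [0,0,0.05,0],
    [0,0,0.05,0],
    [0,0,0,0],
  ],
)

```text
time_s: 41.95
eef_pos: [455.9, 99.5, 154.4]
ee_rot: [0.0, 0.772, 0.636, 0.0]
force: [-1.4, 0.3, 0.2]
grip_width: -0.002
```

apply_moves(
  targets=[
    [0,0,0.1,0],
    [0,0,0.1,0],
    [0,0,0.05,0],
    [0,0,0,0],
  ],
)

```text
time_s: 42.35
eef_pos: [456.0, 99.5, 152.2]
ee_rot: [0.0, 0.772, 0.636, 0.0]
force: [-1.0, -0.1, 4.9]
grip_width: 0.003
```

apply_moves(
  targets=[
    [0,0,0.1,0],
    [0,0,0.1,0],
    [0,0,0.05,0],
    [0,0,0,0],
  ],
)

```text
time_s: 42.75
eef_pos: [456.0, 99.5, 151.5]
ee_rot: [0.0, 0.772, 0.636, 0.0]
force: [-10.2, -0.0, 28.8]
grip_width: 0.001
```

apply_moves(
  targets=[
    [0,0,0.05,0],
    [0,0,0.03,0],
    [0,0,0,0],
  ],
)

```text
time_s: 43.05
eef_pos: [456.1, 99.5, 151.5]
ee_rot: [0.001, 0.772, 0.636, 0.0]
force: [-14.6, -1.8, 38.2]
grip_width: 0.002
```

apply_moves(
  targets=[
    [0,0,-0.7,0],
    [0,0,-3,0],
    [0,0,-2.5,0],
    [0,3.6,0,0],
    [0,3.6,0,0],
    [0,3.6,0,0],
    [0,0,0,0],
    [0,0,3.0,0],
  ],
)

```text
time_s: 43.85
eef_pos: [563.6, 78.7, 182.7]
ee_rot: [0.002, 0.772, 0.636, 0.002]
force: [0.8, 0.1, -0.4]
grip_width: 0.002
```

apply_moves(
  targets=[
    [0,0,2.0,0],
    [0,0,0.5,0],
    [0,0,0,0],
    [0,0,0,0],
  ],
)

```text
time_s: 44.25
eef_pos: [562.2, 78.9, 156.7]
ee_rot: [0.001, 0.772, 0.636, 0.001]
force: [-0.2, 0.1, -0.6]
grip_width: -0.0
```

apply_moves(
  targets=[
    [0,0,0.1,0],
    [0,0,0.1,0],
    [0,0,0.05,0],
    [0,0,0.05,0],
    [0,0,0,0],
  ],
)

```text
time_s: 44.75
eef_pos: [561.9, 78.9, 152.6]
ee_rot: [-0.0, 0.772, 0.636, -0.0]
force: [0.3, 0.3, 0.6]
grip_width: -0.004
```

apply_moves(
  targets=[
    [0,0,0.1,0],
    [0,0,0.05,0],
    [0,0,0,0],
  ],
)

```text
time_s: 45.05
eef_pos: [562.1, 78.9, 151.9]
ee_rot: [0.0, 0.772, 0.636, 0.0]
force: [-2.3, 0.1, 7.1]
grip_width: -0.004
```

apply_moves(
  targets=[
    [0,0,0.1,0],
    [0,0,0.1,0],
    [0,0,0,0],
  ],
)

```text
time_s: 45.35
eef_pos: [562.1, 78.9, 151.6]
ee_rot: [0.001, 0.772, 0.636, 0.0]
force: [-9.7, -0.5, 22.3]
grip_width: -0.002
```

apply_moves(
  targets=[
    [0,0,0.1,0],
    [0,0,0.05,0],
    [0,0,0,0],
    [0,0,0,0],
  ],
)

```text
time_s: 45.75
eef_pos: [562.2, 78.9, 151.5]
ee_rot: [0.001, 0.772, 0.636, 0.001]
force: [-14.2, 0.3, 34.4]
grip_width: 0.002
```

apply_moves(
  targets=[
    [0,0,-0.7,0],
    [0,0,-3,0],
    [0,0,-2.5,0],
    [3.7,-2.7,0,0],
    [3.7,-2.7,0,0],
    [3.7,-2.7,0,0],
    [3.7,-2.7,0,0],
    [0,0,0,0],
  ],
)

```text
time_s: 46.55
eef_pos: [481.8, 248.7, 209.6]
ee_rot: [-0.001, 0.77, 0.638, 0.0]
force: [0.6, -0.5, 0.0]
grip_width: 0.002
```

apply_moves(
  targets=[
    [0,0,3.0,0],
    [0,0,2.0,0],
    [0,0,0.5,0],
    [0,0,0,0],
    [0,0,0,0],
  ],
)

```text
time_s: 47.05
eef_pos: [484.8, 244.7, 155.6]
ee_rot: [0.0, 0.772, 0.636, 0.001]
force: [-0.3, -0.1, -0.4]
grip_width: 0.001
```

apply_moves(
  targets=[
    [0,0,0.1,0],
    [0,0,0.1,0],
    [0,0,0.05,0],
    [0,0,0,0],
  ],
)

```text
time_s: 47.45
eef_pos: [484.2, 244.8, 152.2]
ee_rot: [0.0, 0.772, 0.636, 0.0]
force: [0.3, 0.6, -0.2]
grip_width: 0.007
```

apply_moves(
  targets=[
    [0,0,0.1,0],
    [0,0,0.1,0],
    [0,0,0,0],
  ],
)

```text
time_s: 47.75
eef_pos: [484.3, 244.9, 151.6]
ee_rot: [0.0, 0.772, 0.636, 0.0]
force: [-4.7, -2.0, 14.2]
grip_width: -0.002
```

apply_moves(
  targets=[
    [0,0,0.1,0],
    [0,0,0.1,0],
    [0,0,0,0],
  ],
)

```text
time_s: 48.05
eef_pos: [484.4, 244.9, 151.5]
ee_rot: [0.001, 0.772, 0.636, 0.001]
force: [-13.2, -4.4, 33.7]
grip_width: 0.0
```

All four corners stop hard at a TCP height of 151.5 to 151.6 mm, so the lid is level. I'll retreat and check.

apply_moves(
  targets=[
    [0,0,-0.7,0],
    [0,0,-3,0],
    [0,0,-4,0],
    [0,0,-4,0],
    [3,0,-2,0],
    [3,0,0,0],
    [0,0,0,0],
    [0,0,0,0],
  ],
)

```text
time_s: 48.85
eef_pos: [495.4, 303.8, 284.5]
ee_rot: [-0.0, 0.771, 0.636, -0.001]
force: [-0.8, -0.6, 0.3]
grip_width: 0.004
```

```bash
python3 - <<'E'
from h import *
from rig import capture,readout
for n in ("scene","top"):
    pickle.dump(capture(n),open(n+"7.pkl","wb"))
s=readout.sense(); print(s["time_s"],s["eef_pos"],s["force"])
wire("scene7","w16.png",[([523.0,161.8,-.192,44],LID)],265,130,375,240,7)
i=load("top7")["img"][:,:,::-1]; cv2.imwrite("pics/top7.png",cv2.resize(i,(800,600)))
E
```

```text
48.95 [495.55503567 303.0344834  284.71884903] [ 0.25037399  0.13980406 -0.1897112 ]
```

View pics/w16.png

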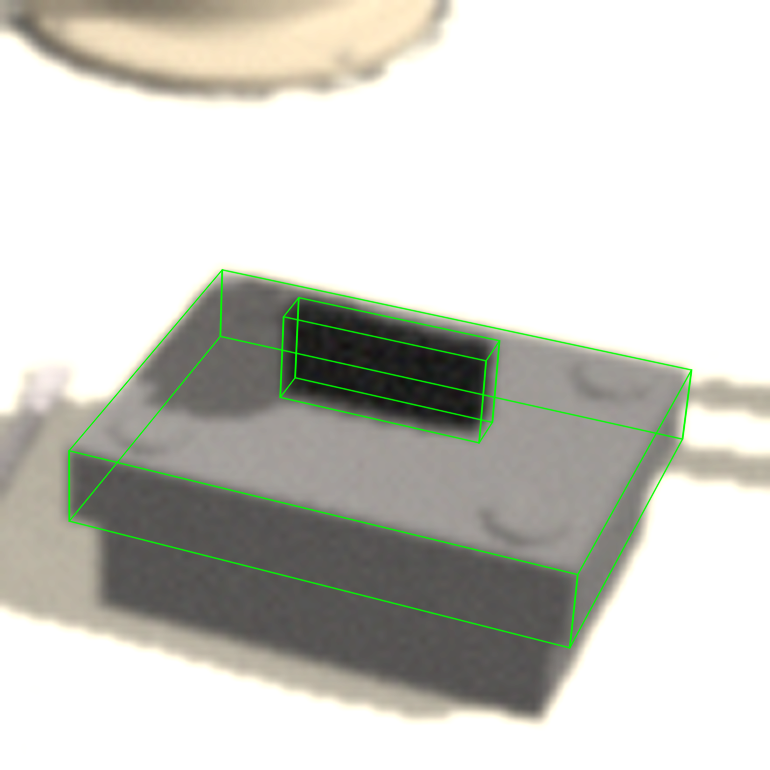

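View pics/top7.png

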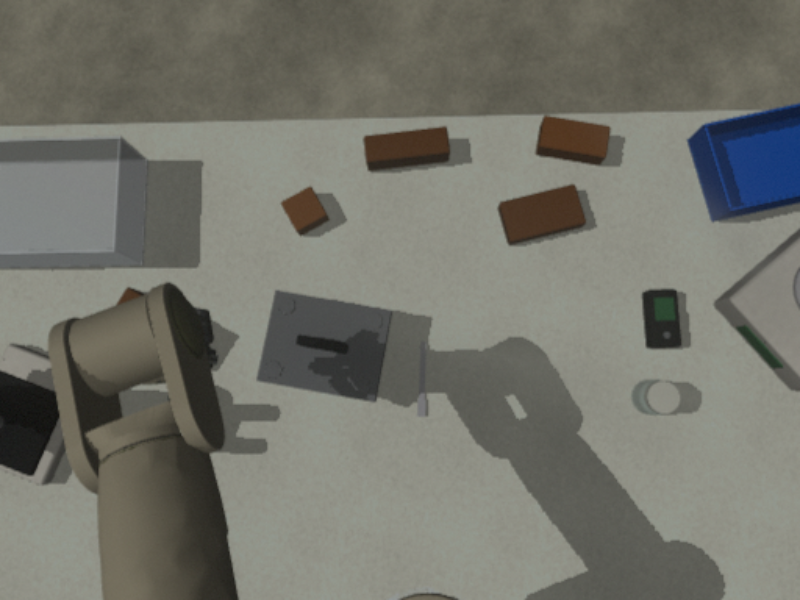

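The lid lies flat on the box and matches the 44 mm wireframe. The visible bystanders haven't moved, and the arm is clear, so I'm handing the job in.

```bash
python3 -c "
from rig import ctrl
print(ctrl.finish_job())"
```

```text
the job is handed in; nothing more can be done
None
```

The sample is in the nest and the lid is pressed fully home, and I handed the job in at about 49 s of the 72 s allowed.

- **Sample:** I lowered it into the empty nest without touching the sides. It met the floor at the expected height, and a picture before the lid went on showed it sitting level.
- **Lid:** I laid it loosely over the box, let go and moved away. Then I pressed the corners one at a time with the fingers shut: +x+y, −x−y, +x−y, −x+y. The first two yielded at 12–14 N, the last two at about 8–10 N. All four then went hard, and I pushed each to 30–36 N.
- **Second round:** I pressed the corners again in the same order, up to about 38 N. That is the highest force I read, well under 60 N. All four stopped hard at the same tool height, 151.5–151.6 mm.

**Last checks:**
- In the final scene picture the lid matches the outline drawn for it at 44 mm.
- The expected tool height with the lid home was 152 mm, so the readings are about 0.5 mm low. I put that down to the arm and fingers giving under load.
- The visible samples and tools look unmoved. In the last top view the arm hid most of the brown brick at the left, and the dark stone was not visible. The fingers did not go near either one.
- Before placing the lid, the two cameras disagreed by 2–4 mm on where the box was. I settled on a position between them, and the lid went on without catching.

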